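Complete the sampling set in the purged dry box

TASK

Complete the sampling set in the dry box: turn the yellow lever of its purge valve a quarter turn to shut, pull the drawer out, and stand things from the group on the open bench beside it upright in it until it holds exactly one of each of the four kinds (small blue-and-white carton, larger orange-and-white carton, red-lidded pot, orange-capped bottle); whatever kind the drawer already has stays on the bench, and so do spares. Then push the drawer fully home and only then turn the lever back to fully open: the gas must not run while the drawer is open. Leave the blue timer and the yellow-lidded pot where they are.

Things in the scene. Friction and masses are not known exactly. Their poses are not given: they have to be found in the camera images.
- dry_box: the dry box, a fixed white cabinet with a clear roof, 185 deep x 420 wide x 145 mm high, standing on the bench; origin at the centre of its underside, its own x points to the back, y to its left as the robot sees it; front face at x = -92 mm. Purged with dry gas; drawer in front, valve on the right side. A wall shelf hangs over its back half: the shelf's lower front edge is at x = 0.67 m, 555 mm above the bench, so wrists must stay low or in front there
- drawer_tray (a joint): how far the dry box's drawer is pulled out, m: 0 fully home, 0.135 fully out at its stop; it slides along the box's -x, needs about 2 N to move and stays where it is left. Its front is a clear panel in a white frame, 12 mm thick, top edge 135 mm above the bench
- drawer_handle (a point): middle of the drawer's steel bar handle: a level bar 11 mm thick and 116 mm long along the box's y, 110 mm above the bench, its axis 36 mm in front of the drawer front (30 mm clear between); moves with the drawer
- drawer_floor (a point): centre of the drawer's inner floor, 16 mm above the bench; axes as the dry box; moves with the drawer; fully out, 74 mm in front of the cabinet's front face. Ridges along x, 14 mm wide and 24 mm high, part the floor into four recesses centred at y = 144, 48, -48, -144 mm from this point, each 122 mm long (x), about 80 wide (y), outer rims 30 high; cartons fit with their long side along x
- purge_lever (a joint): quarter-turn lever of the brass purge valve on the right side of the dry box, near its front, rad: 0 = open stop (lever in line with the pipe, pointing away from the box, its -y), 1.571 = shut stop (lever across the pipe, pointing to the front, the box's -x); grows clockwise seen from above; turns about the upright axis at point lever_pivot with about 0.12 N m of friction and stays where it is left
- lever_pivot (a point): point on the lever's upright turning axis at the height of the lever, 90 mm above the bench, 36 mm outside the box's right side wall
- lever_grip (a point): point near the middle of the lever's yellow sleeve, 62 mm from the pivot; the sleeve is 60 mm long (27 to 87 mm from the pivot), 16 mm wide, 13 mm high, about 30 mm of free height between it and the blue hose that runs below the grip
- slides_1: small white carton with a blue patch on top and a blue band, a box 56 (its x) x 80 (its y) x 60 mm high; weighs about 120 g; origin at the centre of its underside, z along its axis; stands on the bench
- slides_2: small white carton with a blue patch on top and a blue band, a box 56 (its x) x 80 (its y) x 60 mm high; weighs about 120 g; origin at the centre of its underside, z along its axis; a spare, stands on the bench; may be absent
- slides_in: small white carton with a blue patch on top and a blue band, a box 56 (its x) x 80 (its y) x 60 mm high; weighs about 120 g; origin at the centre of its underside, z along its axis; already stands in the drawer; may be absent
- swabs_1: larger white carton with an orange patch on top and an orange band, a box 60 (its x) x 110 (its y) x 90 mm high; weighs about 110 g; origin at the centre of its underside, z along its axis; stands on the bench
- swabs_in: larger white carton with an orange patch on top and an orange band, a box 60 (its x) x 110 (its y) x 90 mm high; weighs about 110 g; origin at the centre of its underside, z along its axis; already stands in the drawer; may be absent
- red_1: white round pot with a ribbed red lid, 62 mm across, 97 mm tall, straight-sided to about 75, lid 50 across above 86; weighs about 160 g; origin at the centre of its underside, z along its axis; stands on the bench
- red_2: white round pot with a ribbed red lid, 62 mm across, 97 mm tall, straight-sided to about 75, lid 50 across above 86; weighs about 160 g; origin at the centre of its underside, z along its axis; a spare, stands on the bench; may be absent
- red_in: white round pot with a ribbed red lid, 62 mm across, 97 mm tall, straight-sided to about 75, lid 50 across above 86; weighs about 160 g; origin at the centre of its underside, z along its axis; already stands in the drawer; may be absent
- orange_1: small clear round bottle with an orange cap, 44 mm across, 88 mm tall, straight-sided to about 60, cap 37 across above 75; weighs about 150 g; origin at the centre of its underside, z along its axis; stands on the bench
- orange_in: small clear round bottle with an orange cap, 44 mm across, 88 mm tall, straight-sided to about 60, cap 37 across above 75; weighs about 150 g; origin at the centre of its underside, z along its axis; already stands in the drawer; may be absent
- bench_timer: blue bench timer, 62 x 62 x 18 mm, origin under its centre; bystander, to be left where it is
- yellow_pot: white round pot with a yellow lid, 52 mm across, 82 tall, origin under its centre; not part of the set, bystander, to be left where it is
There are look-alikes about, which are no part of the job. Leave any green look-alike of the swabs_1 alone.

How it is judged:
On the way, in this order (a step that is already met when the one before it is completed fails the run):
1. the purge lever is at its shut stop, the drawer still home (value of joint purge_lever above 1.45 rad and value of joint drawer_tray below 0.015 m), for 0.2 s.
2. the drawer is pulled out, with the purge shut (value of joint drawer_tray above 0.11 m and value of joint purge_lever above 1.45 rad), for 0.2 s.
3. the drawer, still out, holds exactly one upright thing of each kind (value of joint drawer_tray above 0.06 m and ((horizontal distance between slides_1 and drawer_floor below 0.2 m and x of slides_1 in the frame of drawer_floor between -0.06 and 0.06 m and z of slides_1 in the frame of drawer_floor below 0.012 m and angle between slides_1's own z axis and vertical below 0.15 rad) or (horizontal distance between slides_2 and drawer_floor below 0.2 m and x of slides_2 in the frame of drawer_floor between -0.06 and 0.06 m and z of slides_2 in the frame of drawer_floor below 0.012 m and angle between slides_2's own z axis and vertical below 0.15 rad) or (horizontal distance between slides_in and drawer_floor below 0.2 m and x of slides_in in the frame of drawer_floor between -0.06 and 0.06 m and z of slides_in in the frame of drawer_floor below 0.012 m and angle between slides_in's own z axis and vertical below 0.15 rad)) and ((value of joint drawer_tray above 0.06 m and (x of slides_1 in the frame of drawer_floor below -0.068 m or horizontal distance between slides_1 and drawer_floor above 0.21 m)) or (value of joint drawer_tray above 0.06 m and (x of slides_2 in the frame of drawer_floor below -0.068 m or horizontal distance between slides_2 and drawer_floor above 0.21 m))) and ((value of joint drawer_tray above 0.06 m and (x of slides_1 in the frame of drawer_floor below -0.068 m or horizontal distance between slides_1 and drawer_floor above 0.21 m)) or (value of joint drawer_tray above 0.06 m and (x of slides_in in the frame of drawer_floor below -0.068 m or horizontal distance between slides_in and drawer_floor above 0.21 m))) and ((value of joint drawer_tray above 0.06 m and (x of slides_2 in the frame of drawer_floor below -0.068 m or horizontal distance between slides_2 and drawer_floor above 0.21 m)) or (value of joint drawer_tray above 0.06 m and (x of slides_in in the frame of drawer_floor below -0.068 m or horizontal distance between slides_in and drawer_floor above 0.21 m))) and ((horizontal distance between swabs_1 and drawer_floor below 0.2 m and x of swabs_1 in the frame of drawer_floor between -0.06 and 0.06 m and z of swabs_1 in the frame of drawer_floor below 0.012 m and angle between swabs_1's own z axis and vertical below 0.15 rad) or (horizontal distance between swabs_in and drawer_floor below 0.2 m and x of swabs_in in the frame of drawer_floor between -0.06 and 0.06 m and z of swabs_in in the frame of drawer_floor below 0.012 m and angle between swabs_in's own z axis and vertical below 0.15 rad)) and ((value of joint drawer_tray above 0.06 m and (x of swabs_1 in the frame of drawer_floor below -0.068 m or horizontal distance between swabs_1 and drawer_floor above 0.21 m)) or (value of joint drawer_tray above 0.06 m and (x of swabs_in in the frame of drawer_floor below -0.068 m or horizontal distance between swabs_in and drawer_floor above 0.21 m))) and ((horizontal distance between red_1 and drawer_floor below 0.2 m and x of red_1 in the frame of drawer_floor between -0.06 and 0.06 m and z of red_1 in the frame of drawer_floor below 0.012 m and angle between red_1's own z axis and vertical below 0.15 rad) or (horizontal distance between red_2 and drawer_floor below 0.2 m and x of red_2 in the frame of drawer_floor between -0.06 and 0.06 m and z of red_2 in the frame of drawer_floor below 0.012 m and angle between red_2's own z axis and vertical below 0.15 rad) or (horizontal distance between red_in and drawer_floor below 0.2 m and x of red_in in the frame of drawer_floor between -0.06 and 0.06 m and z of red_in in the frame of drawer_floor below 0.012 m and angle between red_in's own z axis and vertical below 0.15 rad)) and ((value of joint drawer_tray above 0.06 m and (x of red_1 in the frame of drawer_floor below -0.068 m or horizontal distance between red_1 and drawer_floor above 0.21 m)) or (value of joint drawer_tray above 0.06 m and (x of red_2 in the frame of drawer_floor below -0.068 m or horizontal distance between red_2 and drawer_floor above 0.21 m))) and ((value of joint drawer_tray above 0.06 m and (x of red_1 in the frame of drawer_floor below -0.068 m or horizontal distance between red_1 and drawer_floor above 0.21 m)) or (value of joint drawer_tray above 0.06 m and (x of red_in in the frame of drawer_floor below -0.068 m or horizontal distance between red_in and drawer_floor above 0.21 m))) and ((value of joint drawer_tray above 0.06 m and (x of red_2 in the frame of drawer_floor below -0.068 m or horizontal distance between red_2 and drawer_floor above 0.21 m)) or (value of joint drawer_tray above 0.06 m and (x of red_in in the frame of drawer_floor below -0.068 m or horizontal distance between red_in and drawer_floor above 0.21 m))) and ((horizontal distance between orange_1 and drawer_floor below 0.2 m and x of orange_1 in the frame of drawer_floor between -0.06 and 0.06 m and z of orange_1 in the frame of drawer_floor below 0.012 m and angle between orange_1's own z axis and vertical below 0.15 rad) or (horizontal distance between orange_in and drawer_floor below 0.2 m and x of orange_in in the frame of drawer_floor between -0.06 and 0.06 m and z of orange_in in the frame of drawer_floor below 0.012 m and angle between orange_in's own z axis and vertical below 0.15 rad)) and ((value of joint drawer_tray above 0.06 m and (x of orange_1 in the frame of drawer_floor below -0.068 m or horizontal distance between orange_1 and drawer_floor above 0.21 m)) or (value of joint drawer_tray above 0.06 m and (x of orange_in in the frame of drawer_floor below -0.068 m or horizontal distance between orange_in and drawer_floor above 0.21 m)))), for 0.3 s.
4. the drawer is fully home again, the purge still shut (value of joint drawer_tray below 0.005 m and value of joint purge_lever above 1.45 rad), for 0.2 s.
5. the purge lever is back at its open stop (value of joint purge_lever below 0.12 rad and value of joint drawer_tray below 0.005 m), for 0.2 s.
At the end, for the whole second after the job is handed in: the drawer is home (within 5 mm), the lever within 0.12 rad of its open stop, exactly one thing of each of the four kinds stands upright (within 0.15 rad) on the drawer's floor, all others are outside the drawer, and everything is at rest (all of step 5 and ((horizontal distance between slides_1 and drawer_floor below 0.2 m and x of slides_1 in the frame of drawer_floor between -0.06 and 0.06 m and z of slides_1 in the frame of drawer_floor below 0.012 m and angle between slides_1's own z axis and vertical below 0.15 rad) or (horizontal distance between slides_2 and drawer_floor below 0.2 m and x of slides_2 in the frame of drawer_floor between -0.06 and 0.06 m and z of slides_2 in the frame of drawer_floor below 0.012 m and angle between slides_2's own z axis and vertical below 0.15 rad) or (horizontal distance between slides_in and drawer_floor below 0.2 m and x of slides_in in the frame of drawer_floor between -0.06 and 0.06 m and z of slides_in in the frame of drawer_floor below 0.012 m and angle between slides_in's own z axis and vertical below 0.15 rad)) and ((value of joint drawer_tray below 0.005 m and (x of slides_1 in the frame of drawer_floor below -0.068 m or horizontal distance between slides_1 and drawer_floor above 0.21 m)) or (value of joint drawer_tray below 0.005 m and (x of slides_2 in the frame of drawer_floor below -0.068 m or horizontal distance between slides_2 and drawer_floor above 0.21 m))) and ((value of joint drawer_tray below 0.005 m and (x of slides_1 in the frame of drawer_floor below -0.068 m or horizontal distance between slides_1 and drawer_floor above 0.21 m)) or (value of joint drawer_tray below 0.005 m and (x of slides_in in the frame of drawer_floor below -0.068 m or horizontal distance between slides_in and drawer_floor above 0.21 m))) and ((value of joint drawer_tray below 0.005 m and (x of slides_2 in the frame of drawer_floor below -0.068 m or horizontal distance between slides_2 and drawer_floor above 0.21 m)) or (value of joint drawer_tray below 0.005 m and (x of slides_in in the frame of drawer_floor below -0.068 m or horizontal distance between slides_in and drawer_floor above 0.21 m))) and ((horizontal distance between swabs_1 and drawer_floor below 0.2 m and x of swabs_1 in the frame of drawer_floor between -0.06 and 0.06 m and z of swabs_1 in the frame of drawer_floor below 0.012 m and angle between swabs_1's own z axis and vertical below 0.15 rad) or (horizontal distance between swabs_in and drawer_floor below 0.2 m and x of swabs_in in the frame of drawer_floor between -0.06 and 0.06 m and z of swabs_in in the frame of drawer_floor below 0.012 m and angle between swabs_in's own z axis and vertical below 0.15 rad)) and ((value of joint drawer_tray below 0.005 m and (x of swabs_1 in the frame of drawer_floor below -0.068 m or horizontal distance between swabs_1 and drawer_floor above 0.21 m)) or (value of joint drawer_tray below 0.005 m and (x of swabs_in in the frame of drawer_floor below -0.068 m or horizontal distance between swabs_in and drawer_floor above 0.21 m))) and ((horizontal distance between red_1 and drawer_floor below 0.2 m and x of red_1 in the frame of drawer_floor between -0.06 and 0.06 m and z of red_1 in the frame of drawer_floor below 0.012 m and angle between red_1's own z axis and vertical below 0.15 rad) or (horizontal distance between red_2 and drawer_floor below 0.2 m and x of red_2 in the frame of drawer_floor between -0.06 and 0.06 m and z of red_2 in the frame of drawer_floor below 0.012 m and angle between red_2's own z axis and vertical below 0.15 rad) or (horizontal distance between red_in and drawer_floor below 0.2 m and x of red_in in the frame of drawer_floor between -0.06 and 0.06 m and z of red_in in the frame of drawer_floor below 0.012 m and angle between red_in's own z axis and vertical below 0.15 rad)) and ((value of joint drawer_tray below 0.005 m and (x of red_1 in the frame of drawer_floor below -0.068 m or horizontal distance between red_1 and drawer_floor above 0.21 m)) or (value of joint drawer_tray below 0.005 m and (x of red_2 in the frame of drawer_floor below -0.068 m or horizontal distance between red_2 and drawer_floor above 0.21 m))) and ((value of joint drawer_tray below 0.005 m and (x of red_1 in the frame of drawer_floor below -0.068 m or horizontal distance between red_1 and drawer_floor above 0.21 m)) or (value of joint drawer_tray below 0.005 m and (x of red_in in the frame of drawer_floor below -0.068 m or horizontal distance between red_in and drawer_floor above 0.21 m))) and ((value of joint drawer_tray below 0.005 m and (x of red_2 in the frame of drawer_floor below -0.068 m or horizontal distance between red_2 and drawer_floor above 0.21 m)) or (value of joint drawer_tray below 0.005 m and (x of red_in in the frame of drawer_floor below -0.068 m or horizontal distance between red_in and drawer_floor above 0.21 m))) and ((horizontal distance between orange_1 and drawer_floor below 0.2 m and x of orange_1 in the frame of drawer_floor between -0.06 and 0.06 m and z of orange_1 in the frame of drawer_floor below 0.012 m and angle between orange_1's own z axis and vertical below 0.15 rad) or (horizontal distance between orange_in and drawer_floor below 0.2 m and x of orange_in in the frame of drawer_floor between -0.06 and 0.06 m and z of orange_in in the frame of drawer_floor below 0.012 m and angle between orange_in's own z axis and vertical below 0.15 rad)) and ((value of joint drawer_tray below 0.005 m and (x of orange_1 in the frame of drawer_floor below -0.068 m or horizontal distance between orange_1 and drawer_floor above 0.21 m)) or (value of joint drawer_tray below 0.005 m and (x of orange_in in the frame of drawer_floor below -0.068 m or horizontal distance between orange_in and drawer_floor above 0.21 m))) and linear speed of each of slides_1, slides_2, slides_in, swabs_1, swabs_in, red_1, red_2, red_in, orange_1, orange_in below 0.03 m/s); the robot touches nothing.
It fails at once if the drawer is open by more than 15 mm while the purge lever is not shut (value of joint drawer_tray above 0.015 m and value of joint purge_lever below 1.35 rad).
It fails at once if a bystander (timer, yellow-lidded pot) is moved by more than 30 mm (distance of any of bench_timer, yellow_pot from where it was at the start of the episode above 0.03 m).
Of slides_in, swabs_in, red_in, orange_in only 1 to 2 are there at a start; the rules pass over those that are not, and their reading is None.
Of slides_2, red_2 only 1 to 2 are there at a start; the rules pass over those that are not, and their reading is None.
At some moment in a run one of slides_1, slides_2 may be knocked a few centimetres aside while the robot is not near it.
It also fails if it takes over 210 s, if anything falls off the work surface, if the arm or the gripper's body presses on something with over 40 N, if the wrist force passes 120 N, or if a joint passes its speed limit or range.

ROBOT

A 6-joint arm with a two-finger parallel gripper is mounted at the origin on a cart in front of the work surface, level with it; the furniture and walls round the work are solid. World frame = base frame: x ahead of the robot, y to its left, z up, the work surface at z = 0. Lengths are in m, angles in rad, forces in N, time in s.
With the tool pointing down it reaches from about 0.375 to 0.975 m from the base axis. Payload 3.8 kg.
Tool frame: the origin (TCP) lies at the very end of the fingers, on their centre line; the grasp point (between the pads) lies 19 mm behind it (r.pinch_z is the distance from the TCP to the grasp point, in m); y points along the fingers, x is the direction in which the jaws open and shut, and the axes are right-handed (so a half turn about y gives the same grasp; the last joint's range is limited). The gripper opens to 88 mm and grips with 3 to 60 N. Pads are 18 mm wide; open, the fingers measure 123 mm over their backs; the gripper's body (75 mm by 187 mm) begins 45 mm behind the grasp point.
Start: joints at [-1.343, 0.264, 1.604, -0, 1.274, -0.037], TCP at [0.177, -0.651, 0.239] pointing down, gripper open.
Joint ranges: [-2.63, 2.63], [-0.94, 2.18], [0.31, 2.57], [-1.31, 4.45], [0, 2.66], [-2.55, 2.55]. Speed limits (rad/s): [2.57, 2.57, 3.14, 3.14, 3.14, 3.14].

INTERFACE

Orientations are given as a unit quaternion [x, y, z, w].
In Python, from plant import r gives the robot as it stands.
- The arm moves only by the tool apply_moves, never from a script. Its argument "increments" is a list of rows, each a list of 3 entries, a list of its own where there are three numbers: the opening, from 0 (shut) to 1 (fully open), then the shift along the tool's x, y, z in mm, then the turn about the tool's y in degrees. In form: [[gripper, [x, y, z], twist], ...]. A call has 1 to 12 rows; each row is the pose to reach, as a shift and turn from the pose commanded when the call began, along the tool's axes at that moment; what a row does not reach only later rows make up. A row lasts 1/8 s, in which the tool goes at most 62.5 mm and 10.7 degrees, less where a joint would pass 70% of its speed; a pose out of reach is approached as far as the arm can. A call with a gripper value outside its range is refused whole. The fingers move at their own pace and stop on an object; "force" is the grip in N (left out, the last holds). Time passes only in rows, so rows that repeat a pose let the fingers close. It gives the time, the measured TCP pose, the force and the opening at its end, in the units of the state.
- r.get_state(): the state, without advancing time (a new reading comes with each control period).
- r.camera(name): name is "side" or "top"; returns the picture (480x640x3 uint8, red, green, blue); there is no depth.
- r.calibration(name): a dict with "vertical_fov" (degrees; the focal length in pixels is half the picture's height over the tangent of half this angle, whatever the lens; pixels are square), "cx", "cy" (the principal point, pixels), "R" (3x3) and "t" (3): a world point X has camera coordinates R X + t. Camera axes: x right, y down, z forward; pixel columns grow to the right and rows downward; lengths in m; the calibration is good to about 2 mm. A picture is of the moment at which its call begins. calibration takes no time and is no camera call.
- r.sign_off(): hands the job in, once; it reports no verdict.
Trained networks look in the newest picture that a camera, given by its name, has taken for a name from the list of things; names that differ only in an ending like _2 or _b are one class to them, and where a whole thing is asked for, a point or a joint stands for the part that bears it (a point fixed in the world has none). Each returns a list of dicts, best first, with "conf" (0 to 1); they miss things now and then, are a little off and sometimes report something else, mostly with a low value. They report only what shows in the picture. A call takes as long as a camera call. They do not tell look-alikes from the thing itself.
- r.recognise(camera, name): "point" ([column, row] in pixels, amid what is visible of it).
The state is a dict: "t": time; "joint_pos": joint angles; "dq": joint speeds; "tau": joint torques, N m; "position": TCP position; "eef_rot": TCP orientation; "contact_force": force on the tool from outside, world axes, zero at the start; "torque": the same for the moment, N m; "gripper_width": finger opening in m.
Only numpy, scipy, OpenCV 4.12 (cv2) and the standard library are available. Lean on these libraries where they do the work, as an engineer would, in place of code of your own. Each camera call takes 0.05 s, during which the arm holds its last target. There are 200 camera calls.

## Working session

There is one attempt and no reset: what is moved stays moved. The work goes in short steps, Python scripts to look and compute and a tool call to move; the robot and the scene stay as the last step left them, time stands still between calls to the robot, and variables do not carry over. Pictures are saved under pics/ and viewed, about 12 in all and at most 16, crops included, and the job is handed in when it is done.

Besides the shell and the picture viewer there is one more tool, called as name([rows], argument=value, ...), one row to a line, values as JSON. apply_moves: Moves the arm, as the interface text tells. Its arguments: {"type":"object","properties":{"increments":{"type":"array","items":{"type":"array"}},"force":{"type":"number"}},"required":["increments"]}

```bash
ls; mkdir -p pics; cat > h.py <<'E'
import numpy as np, cv2
from plant import r
from scipy.spatial.transform import Rotation as Ro
def snap(c,fn=None,crop=None,scale=1):
    im=r.camera(c)
    if fn:
        o=im if crop is None else im[crop[1]:crop[3],crop[0]:crop[2]]
        if scale!=1:o=cv2.resize(o,None,fx=scale,fy=scale,interpolation=cv2.INTER_CUBIC)
        cv2.imwrite('pics/'+fn,o[:,:,::-1])
    return im
def ray(c,px):
    k=r.calibration(c);f=240/np.tan(np.radians(k['vertical_fov'])/2)
    R=np.array(k['R']);t=np.array(k['t'])
    d=R.T@np.array([(px[0]-k['cx'])/f,(px[1]-k['cy'])/f,1]);return -R.T@t,d
def at(c,px,z):
    o,d=ray(c,px);return o+d*(z-o[2])/d[2]
def proj(c,X):
    k=r.calibration(c);f=240/np.tan(np.radians(k['vertical_fov'])/2)
    p=np.array(k['R'])@np.array(X)+np.array(k['t']);return np.array([k['cx']+f*p[0]/p[2],k['cy']+f*p[1]/p[2]])
def st():
    s=r.get_state();R=Ro.from_quat(s['eef_rot']).as_matrix()
    print('t',s['t'],'p',np.round(s['position'],4),'w',round(s['gripper_width'],4),'F',np.round(s['contact_force'],1));print('R cols',np.round(R,3).tolist())
    return s,R
E
python3 - <<'E'
from h import *
np.set_printoptions(precision=4,suppress=True)
s,R=st()
for c in('top','side'):
    k=r.calibration(c);print(c,k['vertical_fov'],k['cx'],k['cy'],'pos',-np.array(k['R']).T@np.array(k['t']),np.array(k['R']).tolist())
    snap(c,c+'0.png')
    for n in['dry_box','drawer_handle','purge_lever','lever_grip','slides_1','swabs_1','red_1','orange_1','bench_timer','yellow_pot']:
        print(n,[(np.round(d['point'],1).tolist(),round(d['conf'],2)) for d in r.recognise(c,n)][:6])
E
```

```text
pics
t 0.0 p [ 0.1765 -0.6508  0.2374] w 0.088 F [ 0.6 -0.3 -0.3]
R cols [[0.262, -0.001, 0.965], [-0.965, 0.002, 0.262], [-0.002, -1.0, 0.0]]
top 44.655219546837046 329.3201922294749 239.64637245529815 pos [0.0352 0.1483 1.6195] [[-0.32201400865066787, -0.9467348122895173, -0.00041645151044774346], [-0.9007914040838807, 0.30652253238978183, -0.3076016636267533], [0.29134485504521734, -0.09867690883123602, -0.9515151302539511]]
dry_box [([211.4, 232.0], 0.97)]
drawer_handle [([223.0, 262.7], 0.79)]
purge_lever [([312.5, 220.7], 0.46)]
lever_grip [([463.2, 233.3], 0.69), ([318.9, 221.7], 0.62)]
slides_1 [([464.1, 185.0], 0.83), ([365.2, 215.9], 0.75)]
swabs_1 [([417.9, 201.1], 0.87), ([348.5, 276.1], 0.76)]
red_1 [([462.6, 233.1], 0.97), ([428.4, 244.1], 0.62)]
orange_1 [([386.7, 259.4], 0.49)]
bench_timer []
yellow_pot [([352.1, 175.5], 0.56), ([419.5, 202.7], 0.16)]
side 49.33041340155254 323.3906568853068 237.08287814486658 pos [0.174  0.5676 1.2317] [[-0.8604303995350502, -0.5094961778147977, -0.008554083706980674], [-0.4351216133473598, 0.7433570057811668, -0.5080251406712557], [0.26519560545745235, -0.43339820805832874, -0.8612997643665559]]
dry_box [([215.0, 314.4], 0.71)]
drawer_handle [([247.3, 334.1], 0.85)]
purge_lever [([305.8, 231.8], 0.49)]
lever_grip [([306.6, 235.6], 0.73)]
slides_1 [([390.7, 137.0], 0.7), ([336.7, 208.1], 0.61)]
swabs_1 [([367.0, 167.9], 0.91), ([370.6, 257.1], 0.61)]
red_1 [([401.4, 194.1], 0.75), ([421.8, 161.5], 0.66)]
orange_1 [([389.1, 222.9], 0.61)]
bench_timer [([430.6, 219.4], 0.57), ([404.1, 189.9], 0.33)]
yellow_pot [([297.3, 187.5], 0.92)]
```

View pictures.

View pics/top0.png

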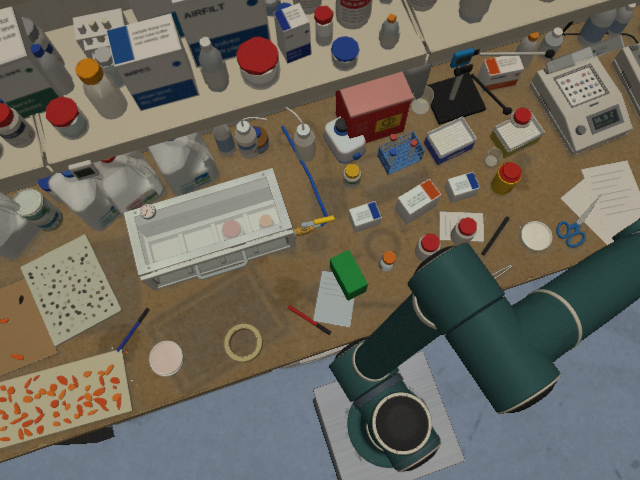

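View pics/side0.png

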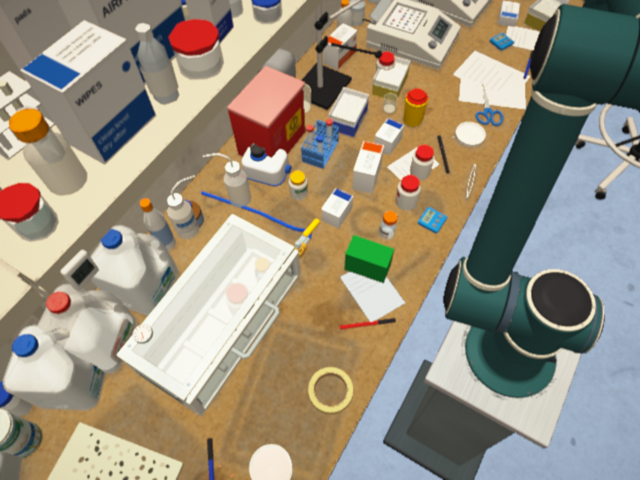

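```bash
python3 - <<'E'
from h import *
np.set_printoptions(precision=4,suppress=True)
def tri(a,b):
    o1,d1=ray('top',a);o2,d2=ray('side',b)
    A=np.stack([d1,-d2],1);s=np.linalg.lstsq(A,o2-o1,rcond=None)[0]
    p,q=o1+s[0]*d1,o2+s[1]*d2;return (p+q)/2,np.linalg.norm(p-q)
for n,a,b,z in [('handle',(223,262.7),(247.3,334.1),.11),('lever',(318.9,221.7),(306.6,235.6),.09),('slA',(464.1,185),(390.7,137),.04),('slB',(365.2,215.9),(336.7,208.1),.04),('swabs',(417.9,201.1),(367,167.9),.06),('green',(348.5,276.1),(370.6,257.1),.06),('redA',(428.4,244),(401.4,194.1),.06),('redB',(462.6,233.1),(421.8,161.5),.06),('or',(386.7,259.4),(389,222.9),.05),('yel',(352,175.5),(297.3,187.5),.05),('inred',(231,229),(237,293),.1),('inor',(265,220),(262,265),.1)]:
    print(n,tri(a,b),at('top',a,z)[:2],at('side',b,z)[:2])
for c,px in [('top',(135,283)),('top',(296,233)),('top',(125,212)),('top',(275,172)),('side',(192,405)),('side',(298,262)),('side',(119,350)),('side',(232,217))]:
    print(c,px,at(c,px,.145)[:2])
a=cv2.imread('pics/top0.png')[155:300,110:345];b=cv2.imread('pics/side0.png')[205:410,110:335]
a=cv2.resize(a,None,fx=3.4,fy=3.4,interpolation=3);cv2.imwrite('pics/c1.png',a)
a=cv2.imread('pics/top0.png')[155:285,340:500];a=cv2.resize(a,None,fx=2.5,fy=2.5,interpolation=3)
b=cv2.imread('pics/side0.png')[120:250,290:450];b=cv2.resize(b,None,fx=2.5,fy=2.5,interpolation=3)
cv2.imwrite('pics/c2.png',np.hstack([a,b]))
E
```

```text
handle (array([0.5585, 0.2897, 0.0311]), np.float64(0.009631683141762248)) [0.5277 0.2825] [0.538  0.3076]
lever (array([ 0.573 , -0.0025,  0.0623]), np.float64(0.001943415019472465)) [0.5625 0.0003] [0.5646 0.0109]
slA (array([ 0.5547, -0.4512,  0.0175]), np.float64(0.00670857293977303)) [ 0.5509 -0.4433] [ 0.5442 -0.4314]
slB (array([ 0.5606, -0.1396,  0.0227]), np.float64(0.002575086920364138)) [ 0.5536 -0.1364] [ 0.5564 -0.1297]
swabs (array([ 0.5515, -0.2992,  0.0318]), np.float64(0.002817891494908152)) [ 0.5408 -0.2911] [ 0.544  -0.2791]
green (array([ 0.3977, -0.0292,  0.064 ]), np.float64(0.005073075404328475)) [ 0.396  -0.0294] [ 0.401  -0.0318]
redA (array([ 0.4296, -0.2886, -0.0012]), np.float64(0.006970026376470291)) [ 0.4113 -0.2717] [ 0.4203 -0.2469]
redB (array([ 0.415 , -0.3749,  0.0617]), np.float64(0.010154201325537284)) [ 0.4102 -0.3747] [ 0.4205 -0.3776]
or (array([ 0.4064, -0.145 ,  0.0633]), np.float64(0.0005381658283372987)) [ 0.4093 -0.1474] [ 0.4093 -0.1531]
yel (array([ 0.6949, -0.1466,  0.0185]), np.float64(0.0013993195330485287)) [ 0.6812 -0.1408] [ 0.6821 -0.1282]
inred (array([0.6155, 0.2364, 0.1082]), np.float64(0.003685847914164711)) [0.6167 0.2367] [0.6207 0.2338]
inor (array([0.6128, 0.1406, 0.0967]), np.float64(0.0002354628631099565)) [0.6117 0.1406] [0.6114 0.1418]
top (135, 283) [0.5371 0.5099]
top (296, 233) [0.5329 0.0734]
top (125, 212) [0.7381 0.4912]
top (275, 172) [0.7203 0.074 ]
side (192, 405) [0.5372 0.4969]
side (298, 262) [0.5255 0.1094]
side (119, 350) [0.7441 0.485 ]
side (232, 217) [0.7332 0.0854]
```

View pics/c1.png

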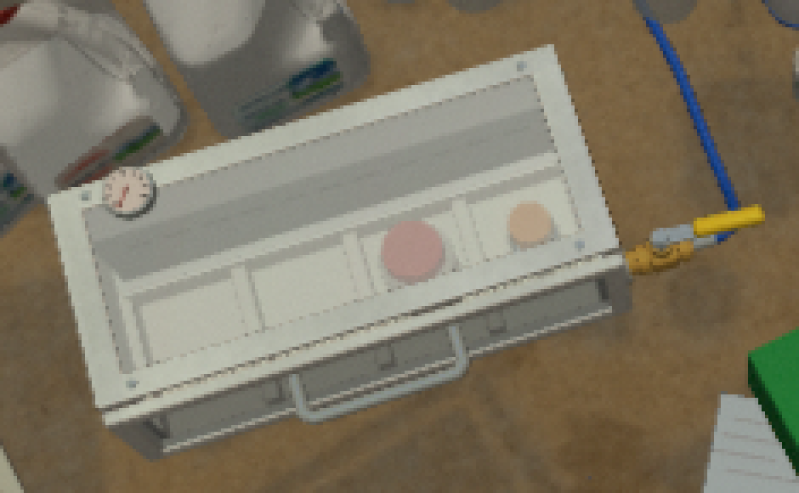

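View pics/c2.png

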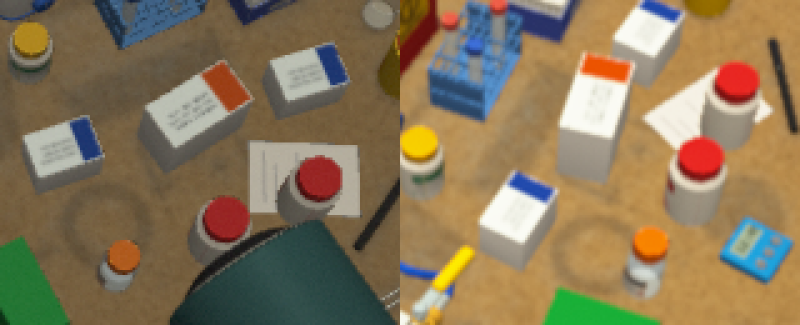

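```bash
python3 - <<'E'
from h import *
from scipy.optimize import least_squares
np.set_printoptions(precision=4,suppress=True)
obs=[('top',(124.1,212.9),(.093,.21,.145)),('top',(272.6,168.2),(.093,-.21,.145)),('top',(291.5,227.9),(-.092,-.21,.145)),('top',(139.4,275),(-.092,.21,.145)),
('top',(324.4,219.4),(None,-.303,.09)),
('side',(232,217),(.093,-.21,.145)),('side',(119,350),(.093,.21,.145)),
('top',(223.5,274.5),(-.140,0,.11))]
def W(q,l):
    c,s=np.cos(q[2]),np.sin(q[2]);x=l[0] if l[0] is not None else q[3]
    return [q[0]+c*x-s*l[1],q[1]+s*x+c*l[1],l[2]]
f=lambda q:np.concatenate([proj(c,W(q,l))-p for c,p,l in obs])
s=least_squares(f,[.63,.285,0,-.05],loss='soft_l1');q=s.x;print(q,np.round(f(q).reshape(-1,2),1).tolist())
for n,l in dict(pivot=(q[3],-.246,.09),grip=(q[3],-.308,.09),shutgrip=(q[3]-.062,-.246,.09),handle=(-.14,0,.11),r144=(-.166,.144,.016),r48=(-.166,.048,.016)).items():print(n,np.array(W(q,l)),proj('top',W(q,l)),proj('side',W(q,l)))
# carton patches: top-face corners from crop c2
for n,z,pts in [('slB',.06,[(23,131),(89,117),(103,158),(34,191)]),('sw',.09,[(145,96),(228,61),(252,101),(160,165)]),('slA',.06,[(264,56),(335,43),(349,78),(277,116)])]:
    print(n,[at('top',(340+x/2.5,155+y/2.5),z)[:2].tolist() for x,y in pts])
E
```

```text
[ 0.6426  0.2862 -0.0085 -0.0761] [[-0.6, -0.2], [0.5, -0.3], [1.4, 0.1], [-0.9, 1.0], [-0.1, 0.0], [2.1, -3.0], [-0.9, 5.6], [0.3, -2.6]]
pivot [0.5645 0.0409 0.09  ] [304.77   225.5089] [300.4028 244.4772]
grip [ 0.5639 -0.0211  0.09  ] [326.0147 218.9012] [313.3389 226.4698]
shutgrip [0.5025 0.0414 0.09  ] [311.5936 245.7795] [321.4703 255.5868]
handle [0.5026 0.2874 0.11  ] [223.7605 271.851 ] [265.3579 334.3394]
r144 [0.4779 0.4316 0.016 ] [182.006  304.7904] [243.322  406.3634]
r48 [0.477  0.3356 0.016 ] [215.395  294.1734] [267.1341 370.4381]
slB [[0.5860463456540598, -0.09828855849419699], [0.5778763249100446, -0.17557495931162198], [0.5258457519495383, -0.1733794992335571], [0.5137966608656095, -0.08600830829359563]]
sw [[0.5709638275043156, -0.23798209812965265], [0.5807054885872047, -0.3427079719135373], [0.5264013596571612, -0.35004664790090156], [0.4882320807718508, -0.2242957640222885]]
slA [[0.5838009074834993, -0.3942832443627298], [0.572432821767762, -0.4788573906555799], [0.5264902589474109, -0.4767695500775792], [0.5096238253012381, -0.37994987133468267]]
```

```bash
cat >> h.py <<'E'
def to(*targets):
    """print tool-frame shift (mm) and twist (deg) for world targets (x,y,z,tool-x angle deg)"""
    s,R=st();p=np.array(s['position']);a0=np.degrees(np.arctan2(R[1,0],R[0,0]));print('ang',round(a0,1))
    for T in targets:
        d=R.T@(np.array(T[:3])-p)*1000;print(T,'->',np.round(d,0).tolist(),round(-((T[3]-a0+180)%360-180),1))
E
python3 -c "
from h import *
to((.5645,-.034,.16,0))"
```

```text
t 1.1 p [ 0.1767 -0.6515  0.2387] w 0.0879 F [-0.2 -0.3  0.3]
R cols [[0.262, 0.0, 0.965], [-0.965, -0.0, 0.262], [0.0, -1.0, 0.0]]
ang -74.8
(0.5645, -0.034, 0.16, 0) -> [-494.0, 79.0, 536.0] -74.8
```

apply_moves([
  [0.6,[-494,40,536],-74.8],
  [0.6,[-494,40,536],-74.8],
  [0.6,[-494,40,536],-74.8],
  [0.6,[-494,40,536],-74.8],
  [0.6,[-494,40,536],-74.8],
  [0.6,[-494,40,536],-74.8],
  [0.6,[-494,40,536],-74.8],
  [0.6,[-494,40,536],-74.8],
  [0.6,[-494,79,536],-74.8],
  [0.6,[-494,79,536],-74.8],
  [0.6,[-494,79,536],-74.8],
  [0.6,[-494,79,536],-74.8],
])

```text
t: 2.6
position: [0.5656, -0.0321, 0.1594]
eef_rot: [-0.707, -0.0, 0.0, 0.707]
contact_force: [0.8, -0.1, -0.9]
gripper_width: 0.053
```

```bash
python3 - <<'E'
from h import *
to((.5645,-.034,.16,0),(.5645,-.034,.073,0))
a=snap('top');b=snap('side')
cv2.imwrite('pics/l1.png',np.hstack([cv2.resize(a[180:300,260:380],(400,400),interpolation=3),cv2.resize(b[180:300,250:370],(400,400),interpolation=3)])[:,:,::-1])
E
```

```text
t 2.6 p [ 0.5656 -0.0321  0.1594] w 0.053 F [ 0.8 -0.1 -0.9]
R cols [[1.0, 0.0, -0.001], [0.001, 0.0, 1.0], [0.0, -1.0, 0.0]]
ang 0.1
(0.5645, -0.034, 0.16, 0) -> [-1.0, -1.0, -2.0] 0.1
(0.5645, -0.034, 0.073, 0) -> [-1.0, 86.0, -2.0] 0.1
```

View pics/l1.png

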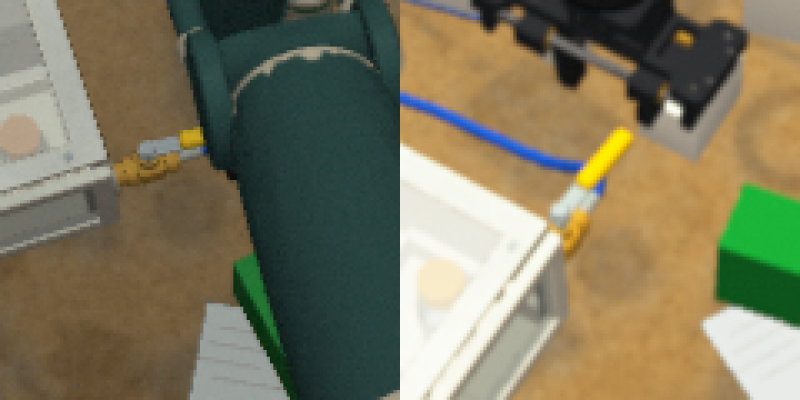

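apply_moves([
  [0.6,[-1,50,5],0],
  [0.6,[-1,86,5],0],
  [0.6,[-1,86,5],0],
  [0.6,[-1,86,5],0],
  [0,[-1,86,5],0],
  [0,[-1,86,5],0],
  [0,[-1,86,5],0],
  [0,[-1,86,5],0],
  [0,[-1,86,5],0],
], force=8)

```text
t: 3.82
position: [0.5643, -0.0295, 0.0743]
eef_rot: [0.707, 0.0, 0.001, -0.707]
contact_force: [0.3, -0.4, 2.7]
gripper_width: 0.0173
```

```bash
python3 - <<'E'
from h import *
px,py=.5645,.041
s=r.get_state();rad=py-s['position'][1];print(rad)
to(*[(round(px+rad*np.cos(np.radians(-90-a)),4),round(py+rad*np.sin(np.radians(-90-a)),4),.073,-a) for a in (10,20,30,40,50,60,70,80,90,94)])
E
```

```text
0.07047483157510818
t 3.825 p [ 0.5643 -0.0295  0.0743] w 0.0173 F [ 0.3 -0.4  2.7]
R cols [[1.0, 0.001, 0.001], [-0.001, -0.0, 1.0], [0.001, -1.0, -0.0]]
ang -0.0
(np.float64(0.5523), np.float64(-0.0284), 0.073, -10) -> [-12.0, 1.0, 1.0] 10.0
(np.float64(0.5404), np.float64(-0.0252), 0.073, -20) -> [-24.0, 1.0, 4.0] 20.0
(np.float64(0.5293), np.float64(-0.02), 0.073, -30) -> [-35.0, 1.0, 9.0] 30.0
(np.float64(0.5192), np.float64(-0.013), 0.073, -40) -> [-45.0, 1.0, 16.0] 40.0
(np.float64(0.5105), np.float64(-0.0043), 0.073, -50) -> [-54.0, 1.0, 25.0] 50.0
(np.float64(0.5035), np.float64(0.0058), 0.073, -60) -> [-61.0, 1.0, 35.0] 60.0
(np.float64(0.4983), np.float64(0.0169), 0.073, -70) -> [-66.0, 1.0, 46.0] 70.0
(np.float64(0.4951), np.float64(0.0288), 0.073, -80) -> [-69.0, 1.0, 58.0] 80.0
(np.float64(0.494), np.float64(0.041), 0.073, -90) -> [-70.0, 1.0, 70.0] 90.0
(np.float64(0.4942), np.float64(0.0459), 0.073, -94) -> [-70.0, 1.0, 75.0] 94.0
```

apply_moves([
  [0,[-12,0,1],10],
  [0,[-24,0,4],20],
  [0,[-35,0,9],30],
  [0,[-45,0,16],40],
  [0,[-54,0,25],50],
  [0,[-61,0,35],60],
  [0,[-66,0,46],70],
  [0,[-69,0,58],80],
  [0,[-70,0,70],90],
  [0,[-70,0,74],92],
  [0,[-70,0,74],92],
  [0,[-70,0,74],92],
])

```text
t: 5.32
position: [0.497, 0.0433, 0.075]
eef_rot: [0.49, -0.506, 0.511, -0.493]
contact_force: [5.8, -5.0, -0.4]
gripper_width: 0.0161
```

```bash
python3 - <<'E'
from h import *
to((.494,.041,.16,-90))
b=snap('side');cv2.imwrite('pics/l2.png',cv2.resize(b[190:330,240:380],(500,500),interpolation=3)[:,:,::-1])
E
```

```text
t 5.325 p [0.497  0.0433 0.075 ] w 0.0161 F [ 5.8 -5.  -0.4]
R cols [[-0.034, 0.007, 0.999], [-0.999, -0.003, -0.034], [0.002, -1.0, 0.007]]
ang -91.9
(0.494, 0.041, 0.16, -90) -> [3.0, -85.0, -2.0] -1.9
```

View pics/l2.png

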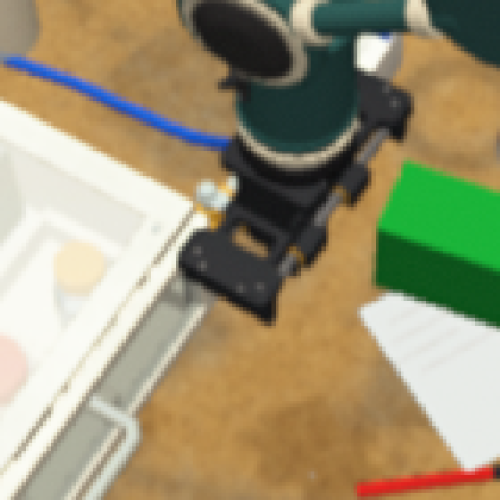

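apply_moves([
  [0.4,[2,0,0],0],
  [0.4,[2,0,0],0],
  [0.4,[2,0,0],0],
  [0.4,[2,-60,0],0],
  [0.3,[2,-110,0],0],
  [0.3,[2,-110,0],0],
])

```text
t: 6.12
position: [0.497, 0.0429, 0.1887]
eef_rot: [0.489, -0.506, 0.511, -0.494]
contact_force: [0.2, -0.4, -0.4]
gripper_width: 0.0263
```

```bash
python3 - <<'E'
from h import *
to((.5026,.2874,.185,-.5))
a=snap('top');b=snap('side')
cv2.imwrite('pics/l3.png',np.hstack([cv2.resize(a[200:320,180:340],(533,400),interpolation=3),cv2.resize(b[200:350,225:325],(267,400),interpolation=3)])[:,:,::-1])
E
```

```text
t 6.125 p [0.497  0.0429 0.1887] w 0.0263 F [ 0.2 -0.4 -0.4]
R cols [[-0.035, 0.01, 0.999], [-0.999, 0.0, -0.035], [-0.001, -1.0, 0.009]]
ang -92.0
(0.5026, 0.2874, 0.185, -0.5) -> [-244.0, 4.0, -3.0] -91.5
```

View pics/l3.png

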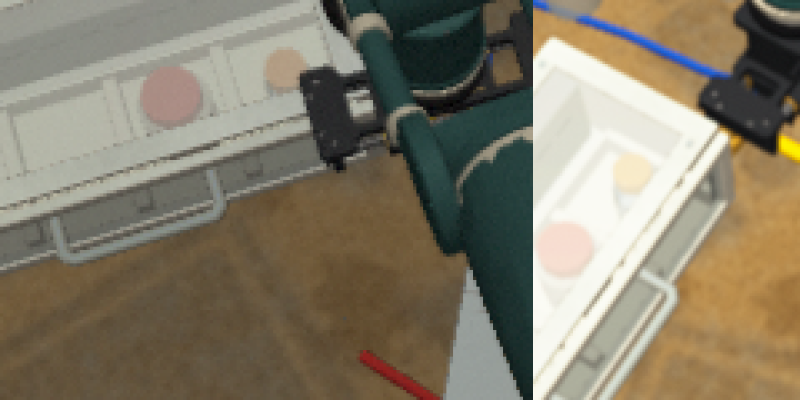

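apply_moves([
  [0.27,[-244,4,-3],-91.5],
  [0.27,[-244,4,-3],-91.5],
  [0.27,[-244,4,-3],-91.5],
  [0.27,[-244,4,-3],-91.5],
  [0.27,[-244,4,-3],-91.5],
  [0.27,[-244,4,-3],-91.5],
  [0.27,[-244,4,-3],-91.5],
  [0.27,[-244,4,-3],-91.5],
  [0.27,[-244,4,-3],-91.5],
  [0.27,[-244,4,-3],-91.5],
  [0.27,[-244,4,-3],-91.5],
])

```text
t: 7.6
position: [0.4984, 0.2862, 0.1782]
eef_rot: [0.708, -0.005, 0.003, -0.707]
contact_force: [0.7, 0.3, 0.2]
gripper_width: 0.0238
```

```bash
python3 - <<'E'
from h import *
to((.503,.2885,.095,-.5))
print(at('top',(222.5,271.5),.11))
b=snap('side');print(proj('side',r.get_state()['position']))
cv2.imwrite('pics/l4.png',cv2.resize(b[250:400,190:340],(500,500),interpolation=3)[:,:,::-1])
E
```

```text
t 7.6 p [0.4984 0.2862 0.1782] w 0.0238 F [0.7 0.3 0.2]
R cols [[1.0, -0.002, 0.011], [-0.011, -0.001, 1.0], [-0.002, -1.0, -0.001]]
ang -0.6
(0.503, 0.2885, 0.095, -0.5) -> [5.0, 83.0, 2.0] -0.1
[0.50465721 0.29035047 0.11      ]
[263.8462444  323.62620897]
```

View pics/l4.png

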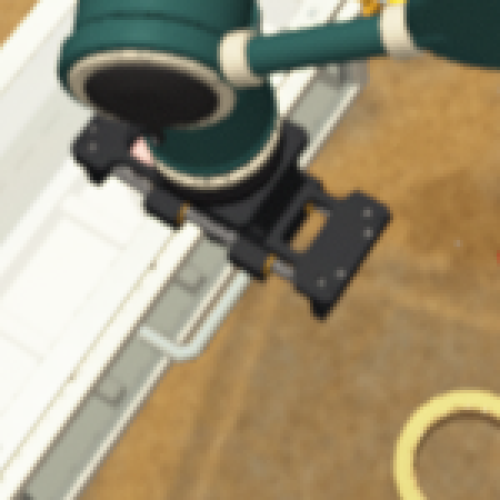

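apply_moves([
  [0.3,[6,50,2],0],
  [0.3,[6,57,2],0],
  [0.3,[6,62,2],0],
  [0.3,[6,66,2],0],
  [0.3,[6,68,2],0],
])

```text
t: 8.28
position: [0.5059, 0.2889, 0.1128]
eef_rot: [-0.707, 0.003, -0.004, 0.707]
contact_force: [-0.1, -0.5, -0.4]
gripper_width: 0.0265
```

Straddling without contact; go down and close.

apply_moves([
  [0.3,[0,10,0],0],
  [0.3,[0,18,0],0],
  [0.3,[0,18,0],0],
  [0,[0,18,0],0],
  [0,[0,18,0],0],
  [0,[0,18,0],0],
  [0,[0,18,0],0],
], force=20)

```text
t: 9.15
position: [0.5056, 0.2886, 0.094]
eef_rot: [-0.707, 0.003, -0.004, 0.707]
contact_force: [1.2, 0.2, 0.4]
gripper_width: 0.0102
```

apply_moves([
  [0,[-15,0,0],0],
  [0,[-35,0,0],0],
  [0,[-55,0,0],0],
  [0,[-75,0,0],0],
  [0,[-95,0,0],0],
  [0,[-113,0,0],0],
  [0,[-126,0,0],0],
  [0,[-133,0,0],0],
  [0,[-137,0,0],0],
  [0,[-137,0,0],0],
  [0,[-137,0,0],0],
])

```text
t: 10.52
position: [0.3735, 0.2896, 0.094]
eef_rot: [-0.707, -0.001, -0.007, 0.707]
contact_force: [19.5, -5.7, -9.0]
gripper_width: 0.0101
```

apply_moves([
  [0.3,[4,0,0],0],
  [0.3,[4,0,0],0],
  [0.3,[4,0,0],0],
  [0.3,[4,-50,0],0],
  [0.3,[4,-110,0],0],
  [1,[4,-160,-60],0],
  [1,[4,-160,-120],0],
  [1,[4,-160,-180],0],
  [1,[4,-160,-180],0],
  [1,[4,-160,-180],0],
])

```text
t: 11.78
position: [0.3704, 0.1099, 0.2536]
eef_rot: [-0.707, 0.004, -0.004, 0.707]
contact_force: [0.3, 1.3, -0.1]
gripper_width: 0.0744
```

```bash
python3 - <<'E'
from h import *
st()
a=snap('top');b=snap('side')
f=lambda i,c,s:cv2.resize(i[c[1]:c[3],c[0]:c[2]],None,fx=s,fy=s,interpolation=3)
A=f(a,(110,170,350,320),1.6667);B=f(b,(110,200,350,430),1.6667)[:,:400]
C=f(a,(340,160,500,270),2.5);D=f(b,(290,120,450,230),2.5)
h=max(A.shape[0],B.shape[0]);P=lambda i,h:np.pad(i,((0,h-i.shape[0]),(0,0),(0,0)))
cv2.imwrite('pics/o1.png',np.vstack([np.hstack([P(A,h)[:325],P(B,h)[:325]]),np.hstack([C,D])])[:,:,::-1]);print(A.shape,B.shape,C.shape,h)
E
```

```text
t 11.775 p [0.3704 0.1099 0.2536] w 0.0744 F [ 0.3  1.3 -0.1]
R cols [[1.0, -0.0, 0.011], [-0.011, 0.001, 1.0], [-0.0, -1.0, 0.001]]
(250, 400, 3) (383, 400, 3) (275, 400, 3) 383
```

View pics/o1.png

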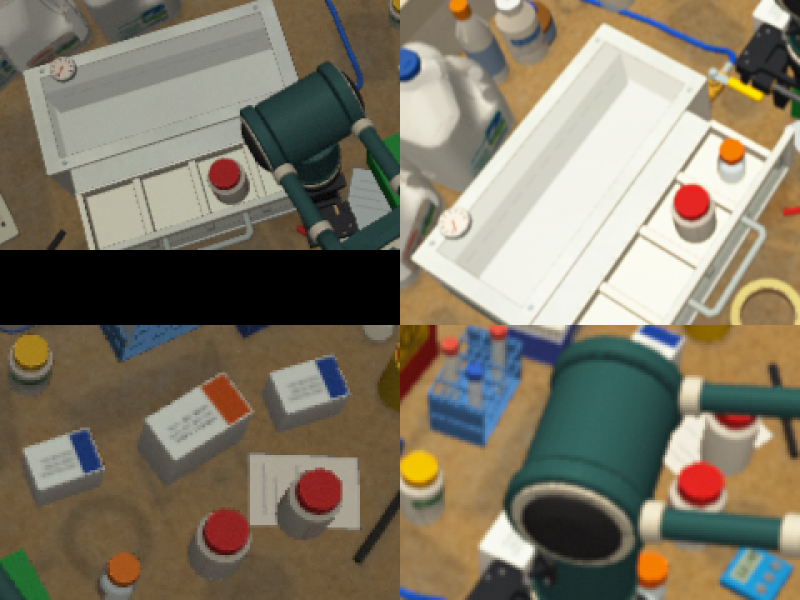

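```bash
cat >> h.py <<'E'
from scipy.optimize import minimize
def fitbox(im,c,roi,dims,x0,z=0,verbose=True):
    hsv=cv2.cvtColor(im,cv2.COLOR_RGB2HSV).astype(int);H,S,V=hsv[...,0],hsv[...,1],hsv[...,2]
    m=((S<60)&(V>95))|((H>100)&(H<135)&(S>90))|(((H<13)|(H>170))&(S>170)&(V>140))
    w=np.zeros_like(m);w[roi[1]:roi[3],roi[0]:roi[2]]=1;m=(m&w).astype(np.uint8)
    m=cv2.morphologyEx(m,cv2.MORPH_CLOSE,np.ones((5,5)));m=cv2.morphologyEx(m,cv2.MORPH_OPEN,np.ones((3,3)))
    n,l,stt,cen=cv2.connectedComponentsWithStats(m);k=l[tuple(np.round(proj(c,[x0[0],x0[1],z+dims[2]])).astype(int)[::-1])]
    m=(l==k) if k else m>0
    M=cv2.resize(m.astype(np.float32),None,fx=4,fy=4)
    M=M>.5
    def cost(q):
        x,y,a=q;ca,sa=np.cos(a),np.sin(a);P=[]
        for i in(-.5,.5):
            for j in(-.5,.5):
                for kz in(0,1):
                    u,v=i*dims[0],j*dims[1];P.append(proj(c,[x+ca*u-sa*v,y+sa*u+ca*v,z+kz*dims[2]]))
        h=cv2.convexHull(((np.array(P)+.5)*4-.5).astype(np.float32)).reshape(-1,2)
        t=np.zeros(M.shape,np.uint8);cv2.fillConvexPoly(t,np.round(h*16).astype(np.int32),1,shift=4);t=t>0
        return 1-(t&M).sum()/(t|M).sum()
    best=min((minimize(cost,[x0[0],x0[1],a],method='Nelder-Mead',options=dict(initial_simplex=[[x0[0],x0[1],a],[x0[0]+.01,x0[1],a],[x0[0],x0[1]+.01,a],[x0[0],x0[1],a+.1]],xatol=1e-4,fatol=1e-4)) for a in(x0[2]-.25,x0[2],x0[2]+.25)),key=lambda s:s.fun)
    if verbose:print('box',np.round(best.x[:2],4),'yaw',round(np.degrees(best.x[2]),1),'1-IoU',round(best.fun,3))
    return best.x
E
python3 - <<'E'
from h import *
a=snap('top')
fitbox(a,'top',(388,168,446,228),(.06,.11,.09),(.535,-.29,.1))
fitbox(a,'top',(342,193,388,234),(.056,.08,.06),(.55,-.13,.1))
fitbox(a,'top',(440,165,485,205),(.056,.08,.06),(.545,-.435,.1))
to((.535,-.29,.2,0))
E
```

```text
box [ 0.5556 -0.3018] yaw 21.3 1-IoU 0.337Traceback (most recent call last):
  File "<stdin>", line 4, in <module>
  File "h.py", line 48, in fitbox
    best=min((minimize(cost,[x0[0],x0[1],a],method='Nelder-Mead',options=dict(initial_simplex=[[x0[0],x0[1],a],[x0[0]+.01,x0[1],a],[x0[0],x0[1]+.01,a],[x0[0],x0[1],a+.1]],xatol=1e-4,fatol=1e-4)) for a in(x0[2]-.25,x0[2],x0[2]+.25)),key=lambda s:s.fun)
  File "h.py", line 48, in <genexpr>
    best=min((minimize(cost,[x0[0],x0[1],a],method='Nelder-Mead',options=dict(initial_simplex=[[x0[0],x0[1],a],[x0[0]+.01,x0[1],a],[x0[0],x0[1]+.01,a],[x0[0],x0[1],a+.1]],xatol=1e-4,fatol=1e-4)) for a in(x0[2]-.25,x0[2],x0[2]+.25)),key=lambda s:s.fun)
              ~~~~~~~~^^^^^^^^^^^^^^^^^^^^^^^^^^^^^^^^^^^^^^^^^^^^^^^^^^^^^^^^^^^^^^^^^^^^^^^^^^^^^^^^^^^^^^^^^^^^^^^^^^^^^^^^^^^^^^^^^^^^^^^^^^^^^^^^^^^^^^^^^^^^^^^^^^^^^^^^^^^^^^^^^^^^^^^^^^^^
    res = _minimize_neldermead(fun, x0, args, callback, bounds=bounds,
                               **options)
    fsim[j] = func(sim[j])
              ~~~~^^^^^^^^
    fx = function(np.copy(x), *(wrapper_args + args))
  File "h.py", line 44, in cost
    u,v=i*dims[0],j*dims[1];P.append(proj(c,[x+ca*u-sa*v,y+sa*u+ca*v,z+kz*dims[2]]))
                                     ~~~~^^^^^^^^^^^^^^^^^^^^^^^^^^^^^^^^^^^^^^^^^^
  File "h.py", line 18, in proj
    k=r.calibration(c);f=240/np.tan(np.radians(k['vertical_fov'])/2)
ValueError: time passes only in moves, steps and waits
```

```bash
python3 - <<'E'
s=open('h.py').read().replace("r.calibration(c)","CAL(c)").replace("def snap(","import functools\nCAL=functools.cache(r.calibration)\ndef snap(",1)
s=s.replace("    if verbose:","    fitbox.m=m\n    if verbose:")
open('h.py','w').write(s)
E
python3 - <<'E'
from h import *
st()
a=snap('top');np.save('a.npy',a)
hsv=cv2.cvtColor(a,cv2.COLOR_RGB2HSV)
for n,p in dict(swtop=(412,203),swfront=(418,214),swpatch=(431,188),bench=(400,230),bench2=(440,215),sltop=(360,214),slfront=(365,226),slpatch=(374,208)).items():print(n,hsv[p[1],p[0]])
for x in((388,168,446,228),(.06,.11,.09),(.535,-.29,.1)),((342,193,388,234),(.056,.08,.06),(.55,-.13,.1)),((440,165,485,205),(.056,.08,.06),(.545,-.435,.1)):
    fitbox(a,'top',*x);ys,xs=np.nonzero(fitbox.m);print(xs.min(),xs.max(),ys.min(),ys.max(),len(xs))
E
```

```text
t 11.925 p [0.3705 0.111  0.2534] w 0.0861 F [0.1 0.3 0.7]
R cols [[1.0, -0.001, 0.007], [-0.007, 0.0, 1.0], [-0.001, -1.0, 0.0]]
swtop [ 43  14 167]
swfront [17 28 83]
swpatch [  9 219 147]
bench [ 18 106 101]
bench2 [ 20  33 171]
sltop [ 36  15 168]
slfront [23 24 85]
slpatch [112 186 107]
box [ 0.5562 -0.2993] yaw 21.6 1-IoU 0.337
398 439 179 214 802
box [ 0.5634 -0.138 ] yaw -8.0 1-IoU 0.268
349 380 201 226 551
box [ 0.5585 -0.4476] yaw 11.6 1-IoU 0.325
448 479 172 195 521
```

Front faces have V≈84; lower the brightness threshold.

```bash
sed -i 's/V>95/V>55/' h.py; python3 - <<'E'
from h import *
a=np.load('a.npy')
for x in((388,168,446,228),(.06,.11,.09),(.535,-.29,.1)),((342,193,388,234),(.056,.08,.06),(.55,-.13,.1)),((440,165,485,205),(.056,.08,.06),(.545,-.435,.1)):
    q=fitbox(a,'top',*x);ys,xs=np.nonzero(fitbox.m);print(xs.min(),xs.max(),ys.min(),ys.max(),len(xs))
    if x[1][2]==.09:Q=q
to((Q[0],Q[1],.2,np.degrees(Q[2])))
E
```

```text
box [ 0.5461 -0.2928] yaw 14.6 1-IoU 0.051
395 439 179 223 1172
box [ 0.5562 -0.1363] yaw -0.0 1-IoU 0.063
349 380 201 231 710
box [ 0.5513 -0.4378] yaw 0.6 1-IoU 0.067
445 479 172 201 733
t 11.975 p [0.3705 0.1111 0.2534] w 0.0877 F [-1.  -0.3 -0.2]
R cols [[1.0, -0.001, 0.007], [-0.007, 0.0, 1.0], [-0.001, -1.0, 0.0]]
ang -0.4
(np.float64(0.5461456554793134), np.float64(-0.2928219578987675), 0.2, np.float64(14.613464648403992)) -> [178.0, 53.0, -403.0] -15.0
```

```bash
python3 - <<'E'
from h import *
to((.5562,-.1363,.13,0))
E
```

```text
t 11.975 p [0.3705 0.1111 0.2534] w 0.0877 F [-1.  -0.3 -0.2]
R cols [[1.0, -0.001, 0.007], [-0.007, 0.0, 1.0], [-0.001, -1.0, 0.0]]
ang -0.4
(0.5562, -0.1363, 0.13, 0) -> [187.0, 123.0, -246.0] -0.4
```

apply_moves([
  [1,[187,40,-246],0],
  [1,[187,40,-246],0],
  [1,[187,40,-246],0],
  [1,[187,60,-246],0],
  [1,[187,90,-246],0],
  [1,[187,120,-246],0],
  [1,[187,120,-246],0],
  [1,[187,120,-246],0],
])

```text
t: 12.98
position: [0.5559, -0.1367, 0.1342]
eef_rot: [-0.707, 0.003, -0.003, 0.707]
contact_force: [0.4, 0.5, 0.8]
gripper_width: 0.0881
```

```bash
python3 - <<'E'
from h import *
to((.5562,-.1363,.031,0))
b=snap('side');a=snap('top')
f=lambda i,c,s:cv2.resize(i[c[1]:c[3],c[0]:c[2]],None,fx=s,fy=s,interpolation=3)
A=f(a,(145,230,325,330),4.4);cv2.imwrite('pics/d1.png',A[:,:,::-1])
B=f(b,(280,130,440,290),3.5);cv2.imwrite('pics/s1.png',B[:,:,::-1])
q=fitbox(b,'side',(305,170,375,235),(.056,.08,.06),(.5562,-.1363,0))
ys,xs=np.nonzero(fitbox.m);print(xs.min(),xs.max(),ys.min(),ys.max(),len(xs))
E
```

```text
t 12.975 p [ 0.5559 -0.1367  0.1342] w 0.0881 F [0.4 0.5 0.8]
R cols [[1.0, -0.0, 0.008], [-0.008, 0.0, 1.0], [-0.0, -1.0, 0.0]]
ang -0.4
(0.5562, -0.1363, 0.031, 0) -> [0.0, 103.0, 0.0] -0.4
box [ 0.5605 -0.1378] yaw 4.7 1-IoU 0.072
322 352 188 226 810
```

View pics/d1.png

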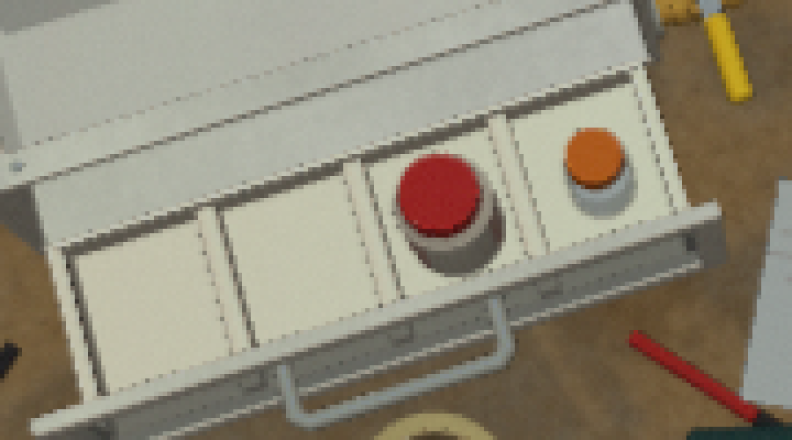

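View pics/s1.png

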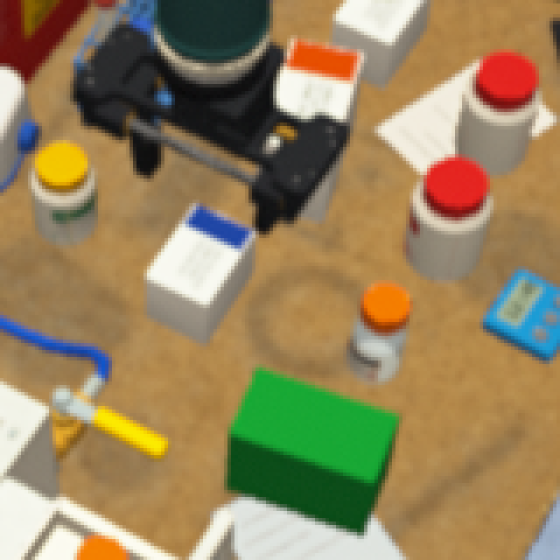

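apply_moves([
  [1,[2,50,0],-1],
  [1,[2,90,0],-1],
  [1,[2,103,0],-1],
  [1,[2,103,0],-1],
  [0,[2,103,0],-1],
  [0,[2,103,0],-1],
  [0,[2,103,0],-1],
  [0,[2,103,0],-1],
  [0,[2,103,0],-1],
], force=20)

```text
t: 14.2
position: [0.558, -0.1382, 0.0315]
eef_rot: [0.707, 0.003, -0.002, -0.707]
contact_force: [-0.4, -0.1, 5.5]
gripper_width: 0.0547
```

```bash
python3 - <<'E'
from h import *
st()
P=lambda u,v:(145+u/4.4,230+v/4.4)
for n,u,v,z in [('ridge96 back',208,210,.04),('ridge96 front',247,350,.04),('ridge0 back',353,163,.04),('ridge0 front',392,303,.04),('ridge-96 back',500,117,.04),('ridge-96 fr',538,255,.04),('panel top L',30,425,.135),('panel top R',720,210,.135),('panel rear L',85,400,.135),('hL',290,420,.11),('hR',510,355,.11),('rear rim L',50,250,.046),('rear rim R',640,68,.046),('red',438,195,.113),('or',594,157,.104)]:
    print(n,at('top',P(u,v),z)[:2])
E
```

```text
t 14.2 p [ 0.558  -0.1382  0.0315] w 0.0547 F [-0.4 -0.1  5.5]
R cols [[1.0, 0.001, -0.008], [0.008, -0.0, 1.0], [0.001, -1.0, -0.0]]
ridge96 back [0.53625458 0.38136871]
ridge96 front [0.4415619  0.38114159]
ridge0 back [0.53638946 0.28625006]
ridge0 front [0.44115491 0.28764351]
ridge-96 back [0.53547521 0.18900191]
ridge-96 fr [0.44115679 0.1922912 ]
panel top L [0.41504084 0.49743613]
panel top R [0.40810496 0.07928673]
panel rear L [0.41897275 0.46379472]
hL [0.37498749 0.35761196]
hR [0.37034984 0.2237703 ]
rear rim L [0.54122436 0.48080501]
rear rim R [0.5360188  0.09449434]
red [0.47737889 0.23666027]
or [0.47233083 0.14030355]
```

```bash
python3 - <<'E'
from h import *
to((.477,.431,.235,89.5))
E
```

```text
t 14.2 p [ 0.558  -0.1382  0.0315] w 0.0547 F [-0.4 -0.1  5.5]
R cols [[1.0, 0.001, -0.008], [0.008, -0.0, 1.0], [0.001, -1.0, -0.0]]
ang 0.5
(0.477, 0.431, 0.235, 89.5) -> [-76.0, -204.0, 570.0] -89.0
```

apply_moves([
  [0,[0,-20,0],0],
  [0,[0,-60,0],0],
  [0,[0,-120,0],0],
  [0,[0,-180,0],0],
  [0,[0,-203,0],0],
  [0,[0,-203,0],0],
])

```text
t: 14.95
position: [0.5588, -0.1384, 0.2372]
eef_rot: [0.708, 0.005, -0.001, -0.707]
contact_force: [0.0, -0.8, -2.1]
gripper_width: 0.0549
```

apply_moves([
  [0,[-76,0,570],-89],
  [0,[-76,0,570],-89],
  [0,[-76,0,570],-89],
  [0,[-76,0,570],-89],
  [0,[-76,0,570],-89],
  [0,[-76,0,570],-89],
  [0,[-76,0,570],-89],
  [0,[-76,0,570],-89],
  [0,[-76,0,570],-89],
  [0,[-76,0,570],-89],
  [0,[-76,0,570],-89],
  [0,[-76,0,570],-89],
])

```text
t: 16.45
position: [0.4766, 0.4296, 0.2326]
eef_rot: [0.503, 0.497, -0.498, -0.502]
contact_force: [0.1, -0.0, -0.9]
gripper_width: 0.0548
```

```bash
python3 - <<'E'
from h import *
to((.477,.431,.085,89.5),(.477,.431,.048,89.5))
E
```

```text
t 16.45 p [0.4766 0.4296 0.2326] w 0.0548 F [ 0.1 -0.  -0.9]
R cols [[0.01, -0.001, -1.0], [1.0, -0.002, 0.01], [-0.002, -1.0, 0.001]]
ang 89.4
(0.477, 0.431, 0.085, 89.5) -> [2.0, 148.0, -1.0] -0.1
(0.477, 0.431, 0.048, 89.5) -> [2.0, 185.0, -1.0] -0.1
```

apply_moves([
  [0,[1,60,0],0],
  [0,[1,120,0],0],
  [0,[1,150,0],0],
  [0,[1,165,0],0],
  [0,[1,175,0],0],
  [0,[1,181,0],0],
  [0,[1,184,0],0],
  [0,[1,184,0],0],
  [0,[1,184,0],0],
])

```text
t: 17.58
position: [0.477, 0.4328, 0.0505]
eef_rot: [0.502, 0.498, -0.497, -0.502]
contact_force: [0.4, 0.1, -1.7]
gripper_width: 0.0551
```

apply_moves([
  [0,[0,2,0],0],
  [0,[0,4,0],0],
  [0,[0,4,0],0],
  [0,[0,4,0],0],
])

```text
t: 18.08
position: [0.4777, 0.4327, 0.0475]
eef_rot: [0.503, 0.498, -0.497, -0.502]
contact_force: [-1.0, -2.1, 5.7]
gripper_width: 0.055
```

apply_moves([
  [0.75,[0,3,0],0],
  [0.75,[0,3,0],0],
  [0.75,[0,3,0],0],
  [0.75,[0,-20,0],0],
  [0.75,[0,-70,0],0],
  [1,[0,-130,0],0],
  [1,[0,-190,0],0],
  [1,[0,-190,0],0],
])

```text
t: 19.08
position: [0.4797, 0.435, 0.2432]
eef_rot: [0.503, 0.502, -0.493, -0.502]
contact_force: [0.1, 1.1, -0.0]
gripper_width: 0.0881
```

```bash
python3 - <<'E'
from h import *
to((.5461,-.2928,.20,14.6))
a=snap('top')
fitbox(a,'top',(388,168,446,228),(.06,.11,.09),(.535,-.29,.1))
E
```

```text
t 19.075 p [0.4797 0.435  0.2432] w 0.0881 F [ 0.1  1.1 -0. ]
R cols [[0.009, 0.01, -1.0], [1.0, 0.008, 0.009], [0.008, -1.0, -0.01]]
ang 89.5
(0.5461, -0.2928, 0.2, 14.6) -> [-728.0, 38.0, -73.0] 74.9
box [ 0.5456 -0.292 ] yaw 14.5 1-IoU 0.051
```

apply_moves([
  [1,[-728,5,-73],74.9],
  [1,[-728,5,-73],74.9],
  [1,[-728,5,-73],74.9],
  [1,[-728,5,-73],74.9],
  [1,[-728,5,-73],74.9],
  [1,[-728,5,-73],74.9],
  [1,[-728,5,-73],74.9],
  [1,[-728,5,-73],74.9],
  [1,[-728,5,-73],74.9],
  [1,[-728,5,-73],74.9],
  [1,[-728,5,-73],74.9],
  [1,[-728,5,-73],74.9],
])

```text
t: 20.62
position: [0.5415, -0.2982, 0.2274]
eef_rot: [-0.701, -0.088, 0.09, 0.702]
contact_force: [-0.2, 0.4, 0.2]
gripper_width: 0.0881
```

```bash
python3 - <<'E'
from h import *
to((.5458,-.2925,.12,14.5),(.5458,-.2925,.053,14.5))
a=snap('top');b=snap('side')
f=lambda i,c,s:cv2.resize(i[c[1]:c[3],c[0]:c[2]],None,fx=s,fy=s,interpolation=3)
cv2.imwrite('pics/e1.png',np.hstack([f(a,(145,230,325,350),2.5),f(b,(310,100,450,220),2.5)])[:,:,::-1])
E
```

```text
t 20.625 p [ 0.5415 -0.2982  0.2274] w 0.0881 F [-0.2  0.4  0.2]
R cols [[0.968, -0.004, -0.25], [0.25, 0.002, 0.968], [-0.003, -1.0, 0.003]]
ang 14.5
(0.5458, -0.2925, 0.12, 14.5) -> [6.0, 107.0, 4.0] -0.0
(0.5458, -0.2925, 0.053, 14.5) -> [6.0, 174.0, 4.0] -0.0
```

View pics/e1.png

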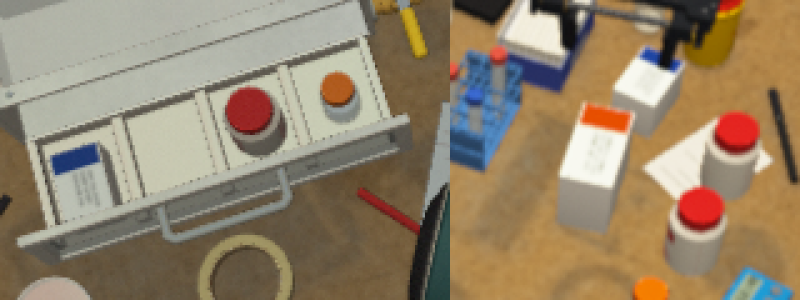

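apply_moves([
  [1,[6,50,4],0],
  [1,[6,107,4],0],
  [1,[6,150,4],0],
  [1,[6,174,4],0],
  [1,[6,174,4],0],
  [0,[6,174,4],0],
  [0,[6,174,4],0],
  [0,[6,174,4],0],
  [0,[6,174,4],0],
  [0,[6,174,4],0],
])

```text
t: 21.98
position: [0.5487, -0.2914, 0.0582]
eef_rot: [0.702, 0.09, -0.089, -0.701]
contact_force: [-0.0, 1.2, 5.6]
gripper_width: 0.0596
```

apply_moves([
  [0,[0,-20,0],0],
  [0,[0,-70,0],0],
  [0,[0,-130,0],0],
  [0,[0,-185,0],0],
  [0,[0,-200,0],0],
  [0,[0,-200,0],0],
])

```text
t: 22.72
position: [0.5481, -0.2911, 0.2581]
eef_rot: [0.702, 0.09, -0.089, -0.701]
contact_force: [-0.1, 0.3, -0.8]
gripper_width: 0.0599
```

```bash
python3 - <<'E'
from h import *
to((.477,.336,.255,89.5))
E
```

```text
t 22.725 p [ 0.5481 -0.2911  0.2581] w 0.0599 F [-0.1  0.3 -0.8]
R cols [[0.968, 0.002, -0.252], [0.252, -0.001, 0.968], [0.002, -1.0, -0.002]]
ang 14.6
(0.477, 0.336, 0.255, 89.5) -> [89.0, 2.0, 625.0] -74.9
```

apply_moves([
  [0,[89,0,625],-74.9],
  [0,[89,0,625],-74.9],
  [0,[89,0,625],-74.9],
  [0,[89,0,625],-74.9],
  [0,[89,0,625],-74.9],
  [0,[89,0,625],-74.9],
  [0,[89,0,625],-74.9],
  [0,[89,0,625],-74.9],
  [0,[89,0,625],-74.9],
  [0,[89,0,625],-74.9],
  [0,[89,0,625],-74.9],
  [0,[89,0,625],-74.9],
])

```text
t: 24.22
position: [0.4753, 0.3358, 0.2538]
eef_rot: [-0.502, -0.496, 0.5, 0.502]
contact_force: [-0.9, -0.5, -1.1]
gripper_width: 0.0603
```

```bash
python3 - <<'E'
from h import *
to((.477,.336,.09,89.5),(.477,.336,.071,89.5))
a=snap('top');b=snap('side')
f=lambda i,c,s:cv2.resize(i[c[1]:c[3],c[0]:c[2]],None,fx=s,fy=s,interpolation=3)
cv2.imwrite('pics/e2.png',np.hstack([f(a,(145,220,325,340),2.2),f(b,(190,250,370,430),2.2)[:264]])[:,:,::-1])
E
```

```text
t 24.225 p [0.4753 0.3358 0.2538] w 0.0603 F [-0.9 -0.5 -1.1]
R cols [[0.008, -0.004, -1.0], [1.0, -0.003, 0.008], [-0.003, -1.0, 0.004]]
ang 89.6
(0.477, 0.336, 0.09, 89.5) -> [1.0, 164.0, -2.0] 0.1
(0.477, 0.336, 0.071, 89.5) -> [1.0, 183.0, -2.0] 0.1
```

View pics/e2.png

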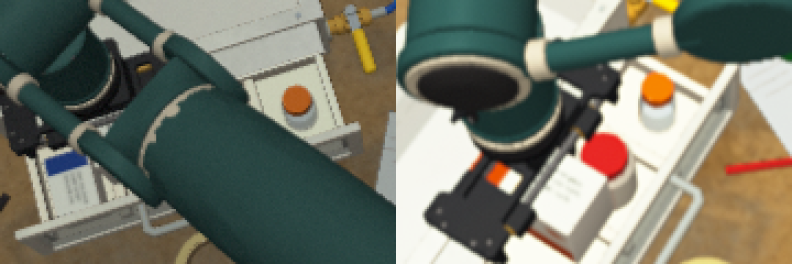

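apply_moves([
  [0,[1,60,-2],0],
  [0,[1,110,-2],0],
  [0,[1,140,-2],0],
  [0,[1,155,-2],0],
  [0,[1,165,-2],0],
  [0,[1,173,-2],0],
  [0,[1,178,-2],0],
  [0,[1,178,-2],0],
])

```text
t: 25.32
position: [0.4788, 0.3376, 0.079]
eef_rot: [0.502, 0.498, -0.498, -0.502]
contact_force: [-0.5, -0.4, -0.3]
gripper_width: 0.0597
```

apply_moves([
  [0,[0,3,1],0],
  [0,[0,6,1],0],
  [0,[0,8,1],0],
  [0,[0,8,1],0],
])

```text
t: 25.82
position: [0.48, 0.3377, 0.0741]
eef_rot: [0.503, 0.499, -0.497, -0.501]
contact_force: [-0.8, -4.4, 12.8]
gripper_width: 0.0599
```

apply_moves([
  [0,[0,-2,0],0],
  [0.79,[0,-2,0],0],
  [0.79,[0,-2,0],0],
  [0.79,[0,-2,0],0],
  [0.79,[0,-25,0],0],
  [0.79,[0,-80,0],0],
  [0.79,[0,-140,0],0],
  [0.5,[0,-140,0],0],
])

```text
t: 26.82
position: [0.481, 0.3397, 0.2173]
eef_rot: [0.503, 0.502, -0.494, -0.501]
contact_force: [0.7, -0.0, 0.0]
gripper_width: 0.0613
```

```bash
python3 - <<'E'
from h import *
to((.373,.2886,.215,-.5))
E
```

```text
t 26.825 p [0.481  0.3397 0.2173] w 0.0613 F [ 0.7 -0.   0. ]
R cols [[0.009, 0.01, -1.0], [1.0, 0.006, 0.009], [0.007, -1.0, -0.01]]
ang 89.5
(0.373, 0.2886, 0.215, -0.5) -> [-52.0, 1.0, 108.0] 90.0
```

apply_moves([
  [0.5,[-225,0,105],90],
  [0.5,[-225,0,105],90],
  [0.5,[-225,0,105],90],
  [0.5,[-225,0,105],90],
  [0.5,[-225,0,105],90],
  [0.3,[-225,0,105],90],
  [0.3,[-225,0,105],90],
  [0.3,[-225,0,105],90],
  [0.3,[-225,0,105],90],
  [0.3,[-225,0,105],90],
])

```text
t: 28.08
position: [0.3698, 0.1132, 0.2094]
eef_rot: [0.707, -0.004, 0.002, -0.707]
contact_force: [0.2, 0.0, 0.5]
gripper_width: 0.0264
```

```bash
python3 - <<'E'
from h import *
to((.373,.2886,.215,-.5))
a=snap('top');b=snap('side')
f=lambda i,c,s:cv2.resize(i[c[1]:c[3],c[0]:c[2]],None,fx=s,fy=s,interpolation=3)
cv2.imwrite('pics/e3.png',np.hstack([f(a,(145,220,305,340),2.5),f(b,(190,220,350,420),2.5)[:300]])[:,:,::-1])
E
```

```text
t 28.075 p [0.3698 0.1132 0.2094] w 0.0264 F [0.2 0.  0.5]
R cols [[1.0, -0.002, 0.008], [-0.008, -0.0, 1.0], [-0.002, -1.0, -0.001]]
ang -0.5
(0.373, 0.2886, 0.215, -0.5) -> [2.0, -6.0, 175.0] 0.0
```

View pics/e3.png

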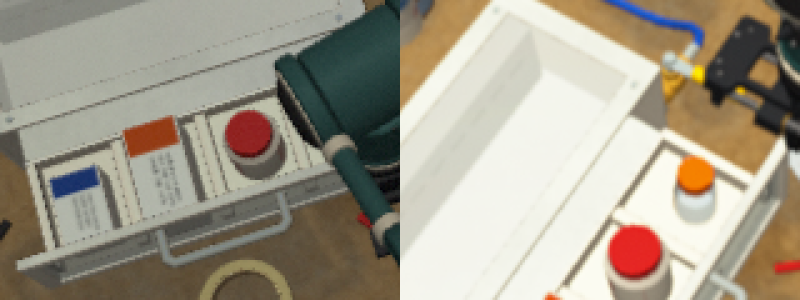

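apply_moves([
  [0.3,[3,0,60],0],
  [0.3,[3,0,120],0],
  [0.3,[3,0,175],0],
  [0.3,[3,40,175],0],
  [0.3,[3,80,175],0],
  [0.3,[3,90,175],0],
  [0.3,[3,97,175],0],
  [0.3,[3,97,175],0],
  [0.3,[3,97,175],0],
])

```text
t: 29.3
position: [0.3763, 0.2889, 0.1152]
eef_rot: [-0.707, 0.003, -0.004, 0.708]
contact_force: [0.3, -0.4, 0.7]
gripper_width: 0.0264
```

apply_moves([
  [0.3,[-3,0,0],0],
  [0.3,[-3,10,0],0],
  [0.3,[-3,20,0],0],
  [0.3,[-3,20,0],0],
  [0,[-3,20,0],0],
  [0,[-3,20,0],0],
  [0,[-3,20,0],0],
  [0,[-3,20,0],0],
])

```text
t: 30.3
position: [0.3735, 0.2885, 0.0938]
eef_rot: [-0.707, 0.002, -0.004, 0.707]
contact_force: [5.0, -1.0, -4.6]
gripper_width: 0.0101
```

apply_moves([
  [0,[4,0,0],0],
  [0,[12,0,0],0],
  [0,[22,0,0],0],
  [0,[34,0,0],0],
  [0,[46,0,0],0],
  [0,[58,0,0],0],
  [0,[70,0,0],0],
  [0,[82,0,0],0],
  [0,[94,0,0],0],
  [0,[106,0,0],0],
  [0,[116,0,0],0],
  [0,[122,0,0],0],
])

```text
t: 31.8
position: [0.4951, 0.2876, 0.0938]
eef_rot: [-0.707, 0.003, -0.003, 0.707]
contact_force: [-1.8, 5.3, 1.0]
gripper_width: 0.0095
```

apply_moves([
  [0,[5,0,0],0],
  [0,[9,0,0],0],
  [0,[12,0,0],0],
  [0,[14,0,0],0],
  [0,[14,0,0],0],
  [0,[14,0,0],0],
])

```text
t: 32.55
position: [0.5086, 0.2875, 0.0938]
eef_rot: [-0.707, 0.003, -0.004, 0.707]
contact_force: [-0.1, 4.3, 0.6]
gripper_width: 0.0103
```

apply_moves([
  [0,[2,0,0],0],
  [0,[4,0,0],0],
  [0,[4,0,0],0],
  [0,[4,0,0],0],
])

```text
t: 33.05
position: [0.5086, 0.2874, 0.0938]
eef_rot: [0.707, -0.006, 0.001, -0.707]
contact_force: [-11.1, 6.0, 8.6]
gripper_width: 0.0104
```

apply_moves([
  [0.3,[-2,0,0],0],
  [0.3,[-2,0,0],0],
  [0.3,[-2,0,0],0],
  [0.3,[-2,-20,0],0],
  [0.3,[-2,-60,0],0],
  [0.4,[-2,-110,0],0],
  [0.4,[-2,-110,0],0],
])

```text
t: 33.92
position: [0.514, 0.2887, 0.211]
eef_rot: [-0.705, -0.0, -0.007, 0.709]
contact_force: [-0.6, 0.2, 0.7]
gripper_width: 0.0353
```

```bash
python3 - <<'E'
from h import *
to((.494,.043,.2,-91),(.494,.043,.16,-91))
a=snap('top');b=snap('side')
f=lambda i,c,s:cv2.resize(i[c[1]:c[3],c[0]:c[2]],None,fx=s,fy=s,interpolation=3)
cv2.imwrite('pics/e4.png',np.hstack([f(a,(115,170,335,290),1.8),f(b,(120,210,340,400),1.8)])[:, :, ::-1] if 0 else np.hstack([f(a,(115,170,335,290),1.8),f(b,(120,210,340,330),1.8)])[:,:,::-1])
E
```

```text
t 33.925 p [0.514  0.2887 0.211 ] w 0.0353 F [-0.6  0.2  0.7]
R cols [[1.0, 0.011, 0.009], [-0.009, 0.005, 1.0], [0.011, -1.0, 0.005]]
ang -0.5
(0.494, 0.043, 0.2, -91) -> [-18.0, 9.0, -246.0] 90.5
(0.494, 0.043, 0.16, -91) -> [-18.0, 49.0, -246.0] 90.5
```

View pics/e4.png

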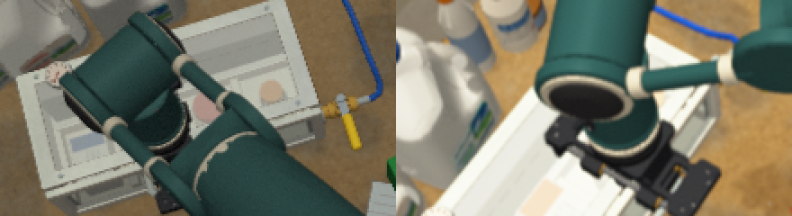

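apply_moves([
  [0.5,[-18,0,-246],90.5],
  [0.5,[-18,0,-246],90.5],
  [0.5,[-18,0,-246],90.5],
  [0.5,[-18,0,-246],90.5],
  [0.5,[-18,0,-246],90.5],
  [0.5,[-18,0,-246],90.5],
  [0.5,[-18,0,-246],90.5],
  [0.5,[-18,0,-246],90.5],
  [0.5,[-18,0,-246],90.5],
  [0.5,[-18,0,-246],90.5],
  [0.5,[-18,0,-246],90.5],
])

```text
t: 35.4
position: [0.4893, 0.0412, 0.2028]
eef_rot: [-0.496, 0.505, -0.504, 0.495]
contact_force: [0.0, 0.3, -0.9]
gripper_width: 0.0436
```

```bash
python3 - <<'E'
from h import *
to((.495,.0425,.074,-91))
E
```

```text
t 35.4 p [0.4893 0.0412 0.2028] w 0.0436 F [ 0.   0.3 -0.9]
R cols [[-0.017, -0.002, 1.0], [-1.0, -0.0, -0.017], [0.0, -1.0, -0.002]]
ang -91.0
(0.495, 0.0425, 0.074, -91) -> [-1.0, 129.0, 6.0] 0.0
```

apply_moves([
  [0.5,[-1,50,6],0],
  [0.5,[-1,95,6],0],
  [0.5,[-1,118,6],0],
  [0.5,[-1,128,6],0],
  [0.5,[-1,128,6],0],
  [0,[-1,128,6],0],
  [0,[-1,128,6],0],
  [0,[-1,128,6],0],
  [0,[-1,128,6],0],
  [0,[-1,128,6],0],
], force=8)

```text
t: 36.65
position: [0.4967, 0.0423, 0.0766]
eef_rot: [0.495, -0.504, 0.505, -0.496]
contact_force: [-0.9, 1.1, 6.2]
gripper_width: 0.016
```

```bash
python3 - <<'E'
from h import *
px,py=.5645,.042
s=r.get_state();rad=px-s['position'][0];print(rad)
to(*[(round(px-rad*np.cos(np.radians(a)),4),round(py-rad*np.sin(np.radians(a)),4),.075,-90+a) for a in (10,20,30,40,50,60,70,80,90,94)])
E
```

```text
0.0678401993772535
t 36.65 p [0.4967 0.0423 0.0766] w 0.016 F [-0.9  1.1  6.2]
R cols [[-0.018, 0.001, 1.0], [-1.0, 0.0, -0.018], [-0.0, -1.0, 0.001]]
ang -91.0
(np.float64(0.4977), np.float64(0.0302), 0.075, -80) -> [12.0, 2.0, 1.0] -11.0
(np.float64(0.5008), np.float64(0.0188), 0.075, -70) -> [23.0, 2.0, 5.0] -21.0
(np.float64(0.5057), np.float64(0.0081), 0.075, -60) -> [34.0, 2.0, 10.0] -31.0
(np.float64(0.5125), np.float64(-0.0016), 0.075, -50) -> [44.0, 2.0, 17.0] -41.0
(np.float64(0.5209), np.float64(-0.01), 0.075, -40) -> [52.0, 2.0, 25.0] -51.0
(np.float64(0.5306), np.float64(-0.0168), 0.075, -30) -> [58.0, 2.0, 35.0] -61.0
(np.float64(0.5413), np.float64(-0.0217), 0.075, -20) -> [63.0, 2.0, 46.0] -71.0
(np.float64(0.5527), np.float64(-0.0248), 0.075, -10) -> [66.0, 2.0, 57.0] -81.0
(np.float64(0.5645), np.float64(-0.0258), 0.075, 0) -> [67.0, 2.0, 69.0] -91.0
(np.float64(0.5692), np.float64(-0.0257), 0.075, 4) -> [67.0, 2.0, 74.0] -95.0
```

apply_moves([
  [0,[11,0,1],-10],
  [0,[23,0,5],-20],
  [0,[34,0,10],-30],
  [0,[44,0,17],-40],
  [0,[52,0,25],-50],
  [0,[58,0,35],-60],
  [0,[63,0,46],-70],
  [0,[66,0,57],-80],
  [0,[67,0,69],-90],
  [0,[67,0,73],-93],
  [0,[67,0,74],-94],
  [0,[67,0,74],-94],
])

```text
t: 38.15
position: [0.5693, -0.0297, 0.0757]
eef_rot: [0.709, 0.019, -0.018, -0.705]
contact_force: [0.7, -11.6, 0.6]
gripper_width: 0.0172
```

apply_moves([
  [0,[0,0,3],0],
  [0,[0,0,5],0],
  [0,[0,0,5],0],
])

```text
t: 38.52
position: [0.5695, -0.0244, 0.0758]
eef_rot: [0.709, 0.019, -0.018, -0.705]
contact_force: [1.8, -11.1, -0.9]
gripper_width: 0.0171
```

apply_moves([
  [0,[3,0,3],0],
  [0,[5,0,5],0],
  [0,[5,0,5],0],
])

```text
t: 38.9
position: [0.5716, -0.0189, 0.0751]
eef_rot: [0.708, 0.017, -0.02, -0.705]
contact_force: [-5.0, -10.4, 2.6]
gripper_width: 0.0162
```

apply_moves([
  [0.5,[0,0,0],0],
  [0.5,[0,0,0],0],
  [0.5,[0,0,0],0],
  [0.5,[0,-50,0],0],
  [0.5,[0,-110,0],0],
  [0.5,[0,-150,-60],0],
  [0.5,[0,-150,-120],0],
  [0.5,[0,-150,-180],0],
  [0.5,[0,-150,-230],0],
  [0.5,[0,-150,-230],0],
  [0.5,[0,-150,-230],0],
])

```text
t: 40.28
position: [0.585, -0.245, 0.2253]
eef_rot: [-0.706, -0.018, 0.018, 0.707]
contact_force: [-0.3, -0.7, -0.0]
gripper_width: 0.0441
```

```bash
python3 - <<'E'
from h import *
st()
a=snap('top');b=snap('side')
f=lambda i,c,s:cv2.resize(i[c[1]:c[3],c[0]:c[2]],None,fx=s,fy=s,interpolation=3)
cv2.imwrite('pics/f1.png',np.vstack([f(a,(115,165,345,290),2.4),f(b,(120,210,350,335),2.4)])[:,:,::-1])
# lever sleeve direction
for c,im in(('top',a),('side',b)):
    hsv=cv2.cvtColor(im,cv2.COLOR_RGB2HSV);m=(hsv[...,0]>20)&(hsv[...,0]<32)&(hsv[...,1]>180)&(hsv[...,2]>130)
    p=proj(c,(.564,-.016,.09));ys,xs=np.nonzero(m);k=np.hypot(xs-p[0],ys-p[1])<25
    P=np.array([at(c,(x,y),.09)[:2] for x,y in zip(xs[k],ys[k])])
    if len(P)>5:
        u=np.linalg.svd(P-P.mean(0))[2][0];print(c,len(P),P.mean(0),'dir deg',np.degrees(np.arctan2(u[1],u[0])))
for n in('drawer_handle',):print([(d['point'],d['conf']) for d in r.recognise('top',n)],proj('top',(.5026,.2874,.11)))
E
```

```text
t 40.275 p [ 0.585  -0.245   0.2253] w 0.0441 F [-0.3 -0.7 -0. ]
R cols [[0.999, -0.001, -0.051], [0.051, 0.001, 0.999], [-0.001, -1.0, 0.001]]
top 100 [ 0.56942684 -0.01499913] dir deg 89.69628767816809
side 142 [ 0.57166901 -0.01292643] dir deg 98.16395439794863
[([218.6, 261.0], 0.88)] [223.77445435 271.86198271]
```

View pics/f1.png

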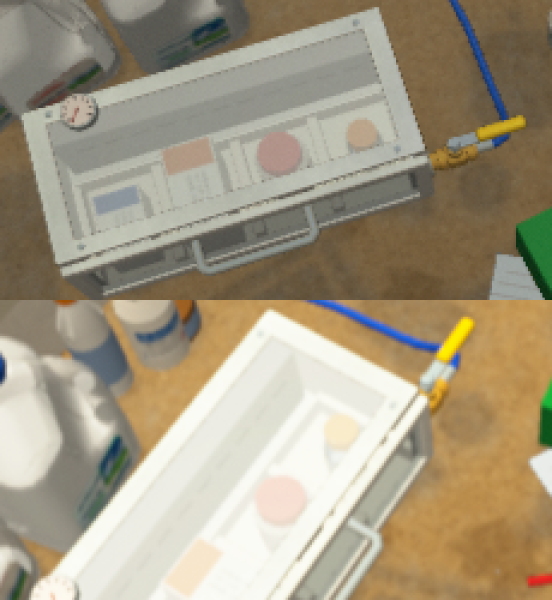

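```bash
python3 - <<'E'
from h import *
a=snap('top')
for c,im in(('top',cv2.imread('pics/top0.png')[:,:,::-1].copy()),('side',cv2.imread('pics/side0.png')[:,:,::-1].copy())):
    hsv=cv2.cvtColor(im,cv2.COLOR_RGB2HSV);m=(hsv[...,0]>20)&(hsv[...,0]<32)&(hsv[...,1]>180)&(hsv[...,2]>130)
    p=proj(c,(.564,-.016,.09));ys,xs=np.nonzero(m);k=np.hypot(xs-p[0],ys-p[1])<25
    P=np.array([at(c,(x,y),.09)[:2] for x,y in zip(xs[k],ys[k])]);u=np.linalg.svd(P-P.mean(0))[2][0]
    print(c,len(P),P.mean(0),np.degrees(np.arctan2(u[1],u[0])))
    if c=='top':
        g=lambda i:cv2.cvtColor(i,cv2.COLOR_RGB2GRAY).astype(np.float32)
        for n,(x0,y0,x1,y1) in dict(handle=(195,255,250,285),roof=(265,165,295,200)).items():
            print(n,cv2.phaseCorrelate(g(im)[y0:y1,x0:x1],g(a)[y0:y1,x0:x1],cv2.createHanningWindow((x1-x0,y1-y0),cv2.CV_32F)))
E
```

```text
top 97 [ 0.56456295 -0.01456432] 84.07345448112088
handle ((0.2482057984853583, -0.2685986349760441), 0.6595352209938897)
roof ((0.01627504485934317, 0.021045243605339436), 0.9454038474294875)
side 138 [ 0.56750365 -0.01424034] 91.95746681349613
```

```bash
python3 -c "
from plant import r
print(r.sign_off())"
```

```text
the job is handed in; nothing more can be done
None
```

The sampling set is complete and the job was handed in at about 41 s. The hand-in gives no verdict.

**What I did**
- I turned the purge lever to its shut stop and pulled the drawer out to its stop.
- The drawer already held a red-lidded pot and an orange-capped bottle. I added one blue-and-white carton in the far-left recess and the orange-and-white carton in the next one.
- I pushed the drawer home until it met its stop (about 11 N), then turned the lever back to open. I moved nothing else: the spares, the green look-alike, the timer and the yellow-lidded pot.

**Last checks**
- **Drawer contents:** the last picture shows one of each of the four kinds in the drawer; with the drawer still open, all looked upright.
- **Drawer position:** the handle is within about 0.3 px (under 1 mm) of where it started, so the drawer is home.
- **Gripper:** it is clear of everything.

**What disagreed**
- **Lever angle:** the lever now lies about 6° further towards open than at the start. I think it started slightly off its stop, because it resisted with about 5 N at the end.
- **Handle detection:** the network's handle point was about 11 px from the predicted one, as it was at the start. I relied on the picture comparison instead.

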